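# Hook the S-hook into the rail's notch and hang the pipe clamp from it

## Task

Take the S-hook off its little stand, hang it over the flat bar of the rack with its lower curl towards the robot, and bring it along the bar, bearing only lightly on it, until it drops into the bar's one notch; let go. Then hang the pipe clamp by its ring on the hook's lower curl, bolt ears down, and leave it hanging still with the hook still in the notch. Leave the pliers, spanner, bearing and tape roll where they lie.

Things in the scene. Friction and masses are not known exactly. Their poses are not given: they have to be found in the camera images.
- rack: Fixed rack: dark base plate 90x220x8 mm; two grey 20 mm square posts at y = +-98 mm, 4 to 24 mm behind (+x) the mid-plane of a flat bare-steel bar (8 mm thick, 30 high, 300 long) set on edge along y. Origin on the bench under the bar's mid-plane, half-way between the posts; x away from the robot, z up. Pressing the hook on the rack with over 25 N spoils the hook.
- rail_mid (a point): Bar's top edge (270 mm up) half-way between the posts; axes as the rack's. The top edge has ONE notch, 15 mm wide (y), 8 mm deep. The bar has been shifted lengthwise in its clamps, so the notch lies anywhere from y = -33 to +33 mm of this point: not measured, look or feel for it. The bar does not yield to light pushes; the edge is otherwise plain, free of obstacles within 80 mm.
- stand: Fixed stand the hook waits on: base plate 100x70x8 mm and an upright plate 8 mm thick (x), 44 mm wide (y), its top 105 mm up with a 14 mm wide, 8 mm deep notch that holds the hook's upper curl. Origin on the bench under the upright plate; x points across it, away from the hook's lower curl; z up.
- hook_grip (a point): Centre of the flat black grip (26x8x42 mm in x, y, z) on top of the S-hook (8 mm round steel bar, about 160 g, 134 mm tall); pinch it across its 8 mm (y). Hook axes: z up along it, x from the lower curl (-x) to the back leg (+x). The hook may lean some degrees about y on its stand. In the bar's notch the bar's edge beside it is 20 mm below this point: keep fingertips higher.
- hook_seat (a point): Crown of the hook's upper curl, where it rests on a bar's edge, 29 mm below hook_grip, same axes. The curl is a slot open downward, 12 mm wide, centred on x = 0, for the 8 mm bar; shank in front at x = -10 mm, back leg at x = +10 mm reaching 35 mm below this point, flared outward 3 mm at its end. It drops 8 mm from the bar's top edge into the notch.
- hook_curl (a point): Middle of the floor (upper surface) of the hook's lower curl, 105 mm below and 35 mm in front (-x) of hook_grip, same axes. The curl opens upward: 31 mm clear between its front tip (x = -20 mm from here, ending 20 mm above the floor) and the shank (x = +20 mm); the bar under this point is 8 mm thick. The released hook may hang tilted by up to 10 degrees.
- clamp_centre (a point): Centre of the ring of a steel pipe clamp (about 140 g) standing upright on its bolt ears. Ring: 62 mm outside, clear hole about 48 mm, 24 mm wide along its axis; pinch it across the 62 mm. Site y points from the ears through the ring's top, z along the ring's axis (toward the robot or away), x across. Standing: centre 50 mm up, top 30 mm above it. Hung: centre 15 to 30 mm below hook_curl.
- pliers: Bystander: red-handled pliers lying on the bench; leave it alone. Origin under its middle.
- tape_roll: Bystander: black roll of tape lying on the bench; leave it alone. Origin under its middle.
- bearing: Bystander: ball bearing ring lying on the bench; leave it alone. Origin under its middle.
- spanner: Bystander: combination spanner lying on the bench; leave it alone. Origin under its middle.

How it is judged:
On the way, in this order (a step that is already met when the one before it is completed fails the run):
1. the hook sits in the bar's notch and is let go (z of hook_grip in the frame of rack between 0.282 and 0.2945 m and x of hook_grip in the frame of rack between -0.012 and 0.012 m and y of hook_grip in the frame of rack between -0.06 and 0.06 m and angle between hook_grip's own z axis and vertical below 0.3 rad and angle between the x axis of hook_grip and the x axis of rack, either way round below 0.45 rad and x of hook_curl in the frame of rack below -0.005 m and contact force between the fingers and s_hook below 0.1 N), for 0.3 s.
2. the clamp hangs on the lower curl (z of hook_grip in the frame of rack between 0.282 and 0.2945 m and x of hook_grip in the frame of rack between -0.012 and 0.012 m and y of hook_grip in the frame of rack between -0.06 and 0.06 m and angle between hook_grip's own z axis and vertical below 0.3 rad and angle between the x axis of hook_grip and the x axis of rack, either way round below 0.45 rad and x of hook_curl in the frame of rack below -0.005 m and x of clamp_centre in the frame of hook_curl between -0.02 and 0.02 m and y of clamp_centre in the frame of hook_curl between -0.015 and 0.015 m and z of clamp_centre in the frame of hook_curl between -0.04 and -0.008 m and contact force between pipe_clamp and s_hook above 0.3 N and angle between clamp_centre's own y axis and vertical below 0.4 rad), for 0.2 s.
At the end, for the whole second after the job is handed in: Hook in the notch: grip centre 282-294.5 mm above the rack's foot, within 12 mm of the bar's plane, 0.3 rad of upright, 0.45 rad of square, curl to the robot's side. Clamp bears on the curl, ring centre 8-40 mm below its floor, within 20 mm (x), 15 mm (y), ears down within 0.4 rad; both still (all of step 2 and linear speed of each of pipe_clamp, s_hook below 0.03 m/s); the robot touches nothing.
It fails at once if the hook is pressed on the rack with more than 25 N (contact force between s_hook and rack above 25 N).
It fails at once if a bystander is moved by more than 30 mm (distance of any of pliers, tape_roll, bearing, spanner from where it was at the start of the episode above 0.03 m).
It also fails if it takes over 72 s, if anything falls off the work surface, if the arm or the gripper's body presses on something with over 40 N, if the wrist force passes 120 N, or if a joint passes its speed limit or range.

## Robot

A 7-joint arm with a two-finger parallel gripper is mounted at the origin on the work surface; the furniture and walls round the work are solid. World frame = base frame: x ahead of the robot, y to its left, z up, the work surface at z = 0. Lengths are in m, angles in rad, forces in N, time in s.
With the tool pointing down it reaches from about 0.425 to 0.875 m from the base axis. Payload 4.7 kg.
Tool frame: the origin (TCP) lies on the front face of the gripper's body, between the roots of the fingers; the fingertips stand 70 mm ahead of it and the grasp point (between the pads) lies 51 mm ahead of it; z points along the fingers, y is the line along which they close (so a half turn about z gives the same grasp; the last joint's range is limited). The gripper opens to 87 mm and grips with 3 to 60 N. Pads are 19 mm wide; open, the fingers measure 117 mm over their backs; the gripper's body (75 mm by 190 mm) begins 51 mm behind the grasp point.
Start: joints at [-1.199, 0.321, -0.07, 1.45, 0.023, 1.371, -0.057], TCP at [0.228, 0.609, 0.292] pointing down, gripper open.
Joint ranges: [-2.86, 2.86], [-0.3, 2.09], [-1.38, 1.24], [0.06, 2.45], [-1.56, 4.7], [0.09, 2.05], [-2.69, 2.69]. Speed limits (rad/s): [2.57, 2.57, 3.14, 3.14, 3.14, 3.14, 3.14].

## Interface

Orientations are given as a unit quaternion [w, x, y, z].
In Python, from station import r, viewer gives the robot as it stands.
- The arm moves only by the tool send_rows, never from a script. Its argument "targets" is a list of rows, each an object with "slide": the shift along the tool's x, y, z in m, a list of three; "rotation": the turn, a rotation vector about the tool's x, y, z in degrees, a list of three; "grip": the finger opening in m, from 0 to 0.087. In form: [{"slide": [x, y, z], "rotation": [rx, ry, rz], "grip": grip}, ...]. A call has 1 to 20 rows; each row shifts and turns the commanded pose from where the row before left it, along the tool's axes as they then stand; what a row does not reach is not made up. A row lasts 1/10 s, in which the tool goes at most 50 mm and 8.59 degrees, less where a joint would pass 70% of its speed; a pose out of reach is approached as far as the arm can. A call is refused whole if a number of a shift passes 0.05 or a number of a turn 8.59, either way. A call with a gripper value outside its range is refused whole. The fingers move at their own pace and stop on an object; "grip_force" is the grip in N (left out, the last holds). Time passes only in rows, so rows that do not move let the fingers close. It gives the time, the measured TCP pose, the force, the opening and the grip force at its end, in the units of the state.
- r.sense(): the state, without advancing time (a new reading comes with each control period).
- viewer.capture(name): name is "side" or "top" or "wrist"; returns (picture, depth): 480x640x3 uint8, red, green, blue; 480x640 float32, m along the optical axis (not along the pixel's ray), 0 where there is no reading.
- viewer.camera_info(name): a dict with "vertical_fov" (degrees; the focal length in pixels is half the picture's height over the tangent of half this angle, whatever the lens; pixels are square), "cx", "cy" (the principal point, pixels), "pose" (4x4, takes a point from camera to world coordinates). Camera axes: x right, y down, z forward; pixel columns grow to the right and rows downward; lengths in m; the calibration is good to about 2 mm. A picture is of the moment at which its call begins: read the wrist's pose just before it. camera_info takes no time and is no camera call; for the wrist camera it gives the pose at the moment of the call.
- r.finish_job(): hands the job in; it is judged then, once.
The state is a dict: "t": time; "joint_pos": joint angles; "qd": joint speeds; "tau": joint torques, N m; "ee_pos": TCP position; "eef_rot": TCP orientation; "wrist_force": force on the tool from outside, world axes, zero at the start; "ft_torque": the same for the moment, N m; "finger_gap": finger opening in m; "finger_force": force on a finger pad.
Only numpy, scipy, OpenCV 4.12 (cv2) and the standard library are available. Lean on these libraries where they do the work, as an engineer would, in place of code of your own. Each camera call takes 0.05 s, during which the arm holds its last target. There are 200 camera calls.

## Working session

There is one attempt and no reset: what is moved stays moved. The work goes in short steps, Python scripts to look and compute and a tool call to move; the robot and the scene stay as the last step left them, time stands still between calls to the robot, and variables do not carry over. Pictures are saved under pics/ and viewed, at most 12 in all, crops included, and the job is handed in when it is done.

Besides the shell and the picture viewer there is one more tool, called after ">>>" in YAML: its name, and indented under it one key for each argument. send_rows: Moves the arm, as the interface text tells. Its arguments: {"type":"object","properties":{"targets":{"type":"array","items":{"type":"object","properties":{"slide":{"type":"array","items":{"type":"number"}},"rotation":{"type":"array","items":{"type":"number"}},"grip":{"type":"number"}}}},"grip_force":{"type":"number"}},"required":["targets"]}

```bash
mkdir -p pics; ls
cat > h.py <<'E'
import numpy as np, cv2
from station import r, viewer
def cap(n):
    info=viewer.camera_info(n); p,d=viewer.capture(n); return p,d,info
def cloud(d,info):
    f=240/np.tan(np.radians(info["vertical_fov"])/2); v,u=np.mgrid[:480,:640]
    P=np.stack([(u-info["cx"])/f*d,(v-info["cy"])/f*d,d],-1); T=np.array(info["pose"])
    return P@T[:3,:3].T+T[:3,3]
E
python3 - <<'E'
from h import *
s=r.sense(); print(s)
for n in ("side","top","wrist"):
    p,d,i=cap(n); cv2.imwrite(f"pics/{n}0.png",p[...,::-1]); np.savez(f"{n}0.npz",p=p,d=d,X=cloud(d,i)); print(n,i)
E
```

```text
pics
{'t': 0.0, 'joint_pos': array([-1.19890975,  0.32182756, -0.07006996,  1.45168448,  0.02260179,
        1.37080727, -0.05689634]), 'qd': array([-6.24413572e-04, -3.16392937e-04,  5.57442082e-04, -3.89901067e-05,
       -1.15438762e-03, -5.04061856e-04,  5.53491272e-04]), 'tau': array([-3.51208701e-04, -4.91308272e+01, -4.03923551e-01, -3.12526667e+01,
       -6.38339692e-02,  4.37212118e-02,  1.76461681e-04]), 'ee_pos': array([0.22753095, 0.60841884, 0.29115356]), 'eef_rot': array([-1.20208317e-04,  1.77930325e-01,  9.84042610e-01, -9.62496540e-04]), 'wrist_force': array([-0.01491756, -0.40315378, -0.1433739 ]), 'ft_torque': array([0.01296247, 0.00014905, 0.00667135]), 'finger_force': 0.0, 'finger_gap': 0.0869772726095604}
side {'vertical_fov': 55.94091502211977, 'cx': 324.37359697540876, 'cy': 249.1541188541479, 'pose': array([[-0.9905751 , -0.09539116,  0.09829288,  0.46060411],
       [-0.13684039,  0.65792323, -0.74054826,  0.46585774],
       [ 0.00597258, -0.74701911, -0.66477574,  0.7610558 ],
       [ 0.        ,  0.        ,  0.        ,  1.        ]])}
top {'vertical_fov': 56.89154393632359, 'cx': 317.631276472213, 'cy': 240.85942067205008, 'pose': array([[-0.01521544, -0.99665265,  0.08032422,  0.4780062 ],
       [-0.99969469,  0.01672753,  0.01818563, -0.18076918],
       [-0.01946838, -0.08002299, -0.99660288,  1.07457048],
       [ 0.        ,  0.        ,  0.        ,  1.        ]])}
wrist {'vertical_fov': 64.84827649791198, 'cx': 320.75814160748985, 'cy': 235.40476226691658, 'pose': array([[ 0.35069387,  0.89919338,  0.26165832,  0.1549962 ],
       [ 0.93648847, -0.33619725, -0.09980353,  0.63570083],
       [-0.00177387,  0.28004049, -0.95998655,  0.38458375],
       [ 0.        ,  0.        ,  0.        ,  1.        ]])}
```

View pics/side0.png

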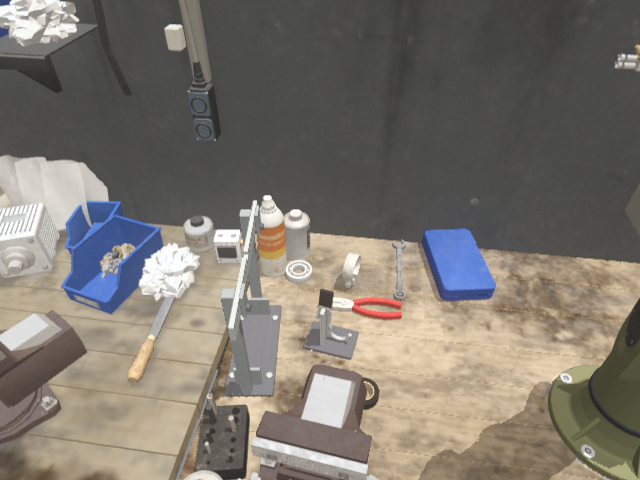

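View pics/top0.png

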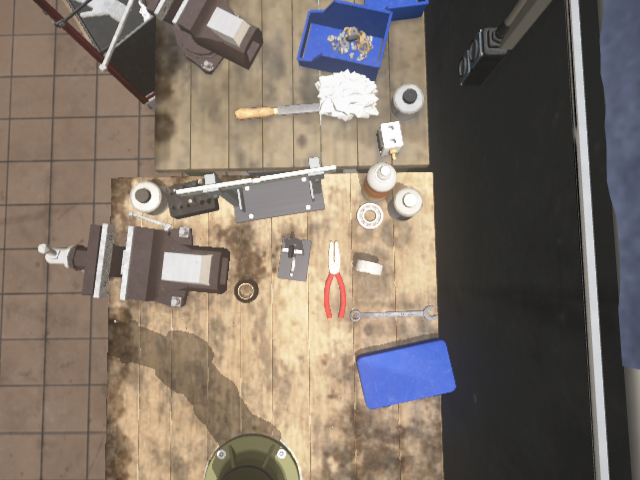

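The side view shows the hook's black grip at (326,298), clamp at (352,270) and bar from (255,205) to (235,330). In the top view the hook is at (292,250), the clamp at (368,268), and the bar runs (180,190)–(335,168).

Run:
```python
from h import *
t=np.load("top0.npz"); X=t["X"]; p=t["p"]
s=np.load("side0.npz"); Y=s["X"]; q=s["p"]
def sub(X,v0,v1,u0,u1): return X[v0:v1,u0:u1].reshape(-1,3)
def bx(P,n):
    print(n,len(P),"mean",P.mean(0).round(4),"p2",np.percentile(P,2,0).round(4),"p98",np.percentile(P,98,0).round(4))
for nm,A in (("top",X),("side",Y)):
    M=A.reshape(-1,3)
    # bar top
    b=M[(M[:,2]>.2)&(M[:,2]<.30)&(M[:,0]>.5)&(M[:,0]<.8)&(M[:,1]>-.3)&(M[:,1]<.2)]
    bx(b,nm+" bar"); 
    zt=b[b[:,2]>.262]; c=np.polyfit(zt[:,1],zt[:,0],1); print("line x=",c, "yrange",zt[:,1].min(),zt[:,1].max(), "resid",np.std(zt[:,0]-np.polyval(c,zt[:,1])), "zmed",np.median(zt[:,2]))
# by image regions
bx(sub(X,230,262,280,306)[sub(X,230,262,280,306)[:,2]>.11],"top hook>110mm")
g=sub(Y,285,310,315,338); k=(q[285:310,315:338].reshape(-1,3).max(1)<60); bx(g[k],"side grip dark")
c=sub(X,255,280,350,385); bx(c[c[:,2]>.02],"top clamp"); bx(c[c[:,2]>.07],"top clamp hi")
c=sub(Y,250,290,338,364); bx(c[c[:,2]>.02],"side clamp")
# stand base
g=sub(X,230,285,275,315); bx(g[(g[:,2]>.003)&(g[:,2]<.02)],"base")
def big(im,n,v0,v1,u0,u1,k): cv2.imwrite(n,cv2.resize(im[v0:v1,u0:u1,::-1],None,fx=k,fy=k,interpolation=cv2.INTER_CUBIC))
a=cv2.resize(p[150:300,170:400],None,fx=3,fy=3,interpolation=cv2.INTER_CUBIC)
cv2.imwrite("pics/c1.png",a[...,::-1]); big(q,"pics/c2.png",190,370,220,420,3)
```

```text
top bar 1691 mean [ 0.6606 -0.0595  0.2618] p2 [ 0.6365 -0.2926  0.2074] p98 [0.6933 0.087  0.2752]
line x= [-0.1407504   0.65427702] yrange -0.2003437913354129 0.09561208587462128 resid 0.007680564181065452 zmed 0.26954120750109123
side bar 2121 mean [ 0.6585 -0.034   0.2574] p2 [ 0.6351 -0.1981  0.2052] p98 [0.6948 0.0966 0.2743]
line x= [-0.14231401  0.6535798 ] yrange -0.1991006878502059 0.0978114687047359 resid 0.007999345618383228 zmed 0.2691223967234371
top hook>110mm 63 mean [ 0.532  -0.1086  0.1712] p2 [ 0.4885 -0.164   0.1173] p98 [ 0.5453 -0.1009  0.8528]<stdin>:6: RuntimeWarning: Mean of empty slice.
  ret = um.true_divide(
Traceback (most recent call last):
IndexError: index -1 is out of bounds for axis 0 with size 0
```

Run:
```python
from h import *
t=np.load("top0.npz"); X=t["X"]; p=t["p"]
s=np.load("side0.npz"); Y=s["X"]; q=s["p"]
def bx(P,n):
    if len(P)==0: print(n,"none"); return
    print(n,len(P),"med",np.median(P,0).round(4),"p5",np.percentile(P,5,0).round(4),"p95",np.percentile(P,95,0).round(4))
def box(A,lo,hi): M=A.reshape(-1,3); return M[((M>lo)&(M<hi)).all(1)]
for nm,A in (("top",X),("side",Y)):
    b=box(A,[.55,-.3,.262],[.8,.2,.28])
    c=np.polyfit(b[:,1],b[:,0],1)
    for _ in range(8):
        e=b[:,0]-np.polyval(c,b[:,1]); k=abs(e)<.008; c=np.polyfit(b[k,1],b[k,0],1)
    print(nm,"bar",c,"resid",np.std(e[k]),k.sum(),len(b))
    for y in np.arange(-.2,.1,.0075):
        z=b[k&(abs(b[:,1]-y)<.004)]
        print("%.4f:%d/%.1f"%(y,len(z),1e3*z[:,2].mean() if len(z) else 0),end=" ")
    print()
    bx(box(A,[.4,-.18,.113],[.6,-.03,.19]),nm+" hook>113")
    bx(box(A,[.4,-.18,.06],[.6,-.03,.10]),nm+" hook60-100")
    bx(box(A,[.4,-.18,.004],[.6,-.03,.015]),nm+" base")
    bx(box(A,[.42,-.32,.02],[.58,-.19,.10]),nm+" clamp")
def big(im,n,v0,v1,u0,u1,k): cv2.imwrite(n,cv2.resize(im[v0:v1,u0:u1,::-1],None,fx=k,fy=k,interpolation=cv2.INTER_CUBIC))
big(p,"pics/c1.png",150,300,170,400,3); big(q,"pics/c2.png",190,370,220,420,3)
```

```text
top bar [-0.1395965   0.65216919] resid 0.0032454370156714644 858 1130
-0.2000:15/267.8 -0.1925:21/268.9 -0.1850:19/268.8 -0.1775:24/271.0 -0.1700:31/271.3 -0.1625:31/270.9 -0.1550:30/271.3 -0.1475:21/269.5 -0.1400:20/269.5 -0.1325:21/268.8 -0.1250:19/269.0 -0.1175:20/268.8 -0.1100:20/269.5 -0.1025:22/268.9 -0.0950:24/269.2 -0.0875:23/269.1 -0.0800:22/268.9 -0.0725:25/269.0 -0.0650:23/269.1 -0.0575:11/265.4 -0.0500:8/263.4 -0.0425:21/269.3 -0.0350:21/269.3 -0.0275:23/268.6 -0.0200:20/268.0 -0.0125:21/269.0 -0.0050:22/268.8 0.0025:22/268.3 0.0100:22/269.0 0.0175:29/270.6 0.0250:34/271.2 0.0325:30/271.1 0.0400:30/271.0 0.0475:21/268.8 0.0550:21/269.1 0.0625:21/268.6 0.0700:21/269.8 0.0775:23/269.1 0.0850:23/268.2 0.0925:19/268.6 0.1000:0/0.0 
top hook>113 60 med [ 0.5337 -0.1065  0.1448] p5 [ 0.5221 -0.1101  0.1238] p95 [ 0.5451 -0.101   0.1477]
top hook60-100 31 med [ 0.5351 -0.1104  0.086 ] p5 [ 0.5271 -0.1274  0.0655] p95 [ 0.5529 -0.0968  0.0986]
top base 1016 med [ 0.5159 -0.1088  0.0074] p5 [ 0.4689 -0.1616  0.0046] p95 [ 0.5692 -0.0698  0.0118]
top clamp 292 med [ 0.4985 -0.2748
[... 545 characters left out ...]
 -0.0200:21/269.1 -0.0125:24/268.2 -0.0050:26/268.8 0.0025:19/268.5 0.0100:24/269.2 0.0175:23/270.0 0.0250:32/270.6 0.0325:43/270.7 0.0400:46/269.8 0.0475:48/268.8 0.0550:26/268.5 0.0625:31/268.9 0.0700:27/269.1 0.0775:29/268.7 0.0850:33/268.8 0.0925:40/268.3 0.1000:14/265.9 
side hook>113 197 med [ 0.5321 -0.1008  0.1339] p5 [ 0.5205 -0.1058  0.1158] p95 [ 0.5436 -0.0983  0.1465]
side hook60-100 192 med [ 0.5338 -0.0994  0.0811] p5 [ 0.5236 -0.1049  0.0625] p95 [ 0.5478 -0.0824  0.0986]
side base 1258 med [ 0.5094 -0.097   0.0074] p5 [ 0.4297 -0.1749  0.005 ] p95 [ 0.5653 -0.0675  0.0125]
side clamp 378 med [ 0.4969 -0.2628  0.0626] p5 [ 0.4817 -0.3019  0.0232] p95 [ 0.5116 -0.2462  0.0794]
```

View pics/c2.png

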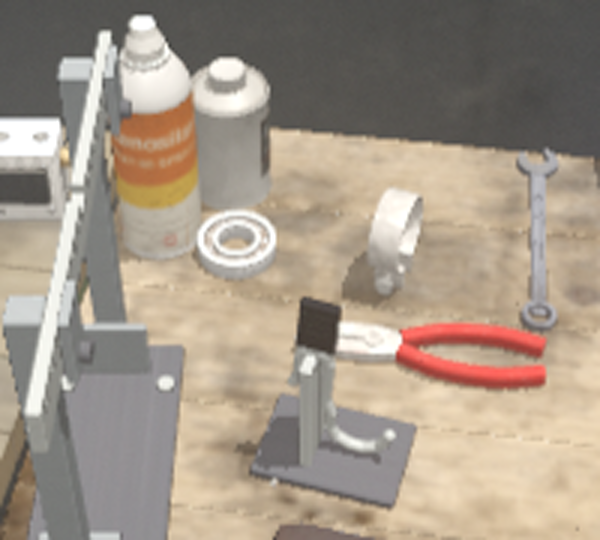

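View pics/c1.png

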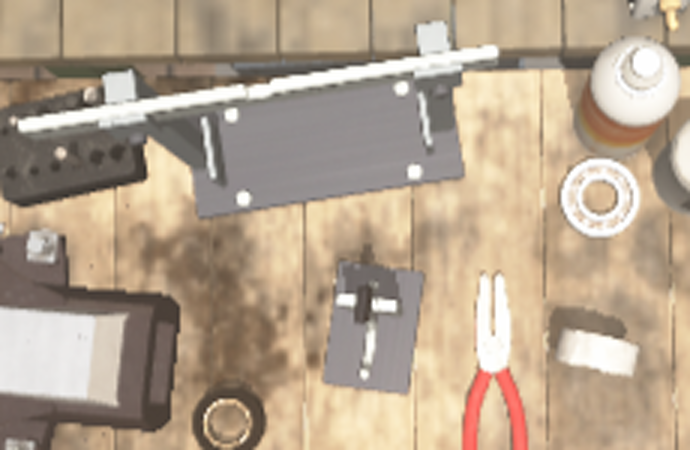

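```bash
cat >> h.py <<'E'
from scipy.spatial.transform import Rotation as Ro
def Rt(): return Ro.from_quat(np.roll(r.sense()["eef_rot"],-1))
def down(az,tilt=0):
    "tool down, tool y at azimuth az deg, tilted forward by tilt deg"
    y=np.array([np.cos(np.radians(az)),np.sin(np.radians(az)),0]); z=np.array([0,0,-1.]); x=np.cross(y,z)
    return Ro.from_matrix(np.c_[x,y,z])*Ro.from_euler("y",-tilt,degrees=True)
def plan(pos,R=None):
    "turn first (TCP fixed), then slide, in tool axes"
    C=Rt(); R=R or C
    print("turn deg",np.degrees((C.inv()*R).as_rotvec()).round(2)," slide mm",(1e3*R.inv().apply(np.array(pos)-r.sense()["ee_pos"])).round(1), "tcp",r.sense()["ee_pos"].round(4))
E
python3 - <<'E'
from h import *
Y=np.load("side0.npz")["X"]; X=np.load("top0.npz")["X"]
def box(A,lo,hi): M=A.reshape(-1,3); return M[((M>lo)&(M<hi)).all(1)]
g=box(Y,[.5,-.115,.113],[.56,-.09,.15]); print("lean dx/dz",np.polyfit(g[:,2],g[:,0],1),len(g))
for z in (.116,.124,.132,.140): k=abs(g[:,2]-z)<.004; print(z,g[k,0].min(),g[k,0].max())
print("vise zmax",np.percentile(box(X,[.4,.03,.05],[.65,.25,.5])[:,2],99))
R=down(84); print(R.as_matrix().round(2)); plan([.228,.609,.36],R); plan([.50,-.105,.30],R)
E
```

```text
lean dx/dz [-0.05314668  0.53930679] 197
0.116 0.5206795506462141 0.5454868370147689
0.124 0.52048983470526 0.5458095828689389
0.132 0.5191762617174392 0.5437323708836826
0.14 0.519039873085677 0.5436171906851287
vise zmax 0.2705944171112843
[[-0.99  0.1   0.  ]
 [ 0.1   0.99  0.  ]
 [ 0.    0.   -1.  ]]
turn deg [-9.00e-02 -1.00e-02 -1.45e+01]  slide mm [ -0.4   0.5 -68.6] tcp [0.2276 0.6085 0.2914]
turn deg [-9.00e-02 -1.00e-02 -1.45e+01]  slide mm [-345.5 -681.1   -8.6] tcp [0.2276 0.6085 0.2914]
```

>>> send_rows:
  targets:
    - {"slide": [0,0,-0.035],"rotation": [0,0,-7.25],"grip": 0.05}
    - {"slide": [0,0,-0.035],"rotation": [0,0,-7.25],"grip": 0.05}
    - {"slide": [0,0,-0.035],"rotation": [0,0,0],"grip": 0.05}
    - {"slide": [-0.021,-0.042,0],"rotation": [0,0,0],"grip": 0.05}
    - {"slide": [-0.021,-0.042,0],"rotation": [0,0,0],"grip": 0.05}
    - {"slide": [-0.021,-0.042,0],"rotation": [0,0,0],"grip": 0.05}
    - {"slide": [-0.021,-0.042,0],"rotation": [0,0,0],"grip": 0.05}
    - {"slide": [-0.021,-0.042,0],"rotation": [0,0,0],"grip": 0.05}
    - {"slide": [-0.021,-0.042,0],"rotation": [0,0,0],"grip": 0.05}
    - {"slide": [-0.021,-0.042,0],"rotation": [0,0,0],"grip": 0.05}
    - {"slide": [-0.021,-0.042,0],"rotation": [0,0,0],"grip": 0.05}
    - {"slide": [-0.021,-0.042,0],"rotation": [0,0,0],"grip": 0.05}
    - {"slide": [-0.021,-0.042,0],"rotation": [0,0,0],"grip": 0.05}
    - {"slide": [-0.021,-0.042,0],"rotation": [0,0,0],"grip": 0.05}
    - {"slide": [-0.021,-0.042,0],"rotation": [0,0,0],"grip": 0.05}
    - {"slide": [-0.021,-0.042,0],"rotation": [0,0,0],"grip": 0.05}
    - {"slide": [-0.021,-0.042,0],"rotation": [0,0,0],"grip": 0.05}
    - {"slide": [-0.021,-0.042,0],"rotation": [0,0,0],"grip": 0.05}
    - {"slide": [-0.021,-0.042,0],"rotation": [0,0,0],"grip": 0.05}

```text
t: 2.05
ee_pos: [0.4917, -0.0965, 0.3974]
eef_rot: [0.0, 0.052, 0.999, 0.0]
wrist_force: [1.8, 0.5, -0.8]
finger_gap: 0.05
finger_force: 0.0
```

>>> send_rows:
  targets:
    - {"slide": [0,-0.009,0.04],"rotation": [0,0,0],"grip": 0.05}
    - {"slide": [0,0,0.04],"rotation": [0,0,0],"grip": 0.05}
    - {"slide": [0,0,0.03],"rotation": [0,0,0],"grip": 0.05}
    - {"slide": [0,0,0],"rotation": [0,0,0],"grip": 0.05}
    - {"slide": [0,0,0],"rotation": [0,0,0],"grip": 0.05}

```text
t: 2.55
ee_pos: [0.4907, -0.1035, 0.2878]
eef_rot: [-0.0, 0.052, 0.999, -0.0]
wrist_force: [0.3, -0.1, 0.6]
finger_gap: 0.0502
finger_force: 0.0
```

Run:
```python
from h import *
p,d,i=cap("wrist"); X=cloud(d,i); np.savez("w1.npz",p=p,d=d,X=X); cv2.imwrite("pics/w1.png",p[...,::-1])
s=r.sense(); print(s["t"],s["ee_pos"],s["joint_pos"].round(2)); plan([.533,-.105,.185],down(84))
```

```text
2.6 [ 0.49138717 -0.10361422  0.28883589] [-0.55 -0.02  0.7   1.84  0.01  1.31  1.62]
turn deg [0.01 0.12 0.01]  slide mm [-41.5   3.  103.8] tcp [ 0.4914 -0.1036  0.2888]
```

View pics/w1.png

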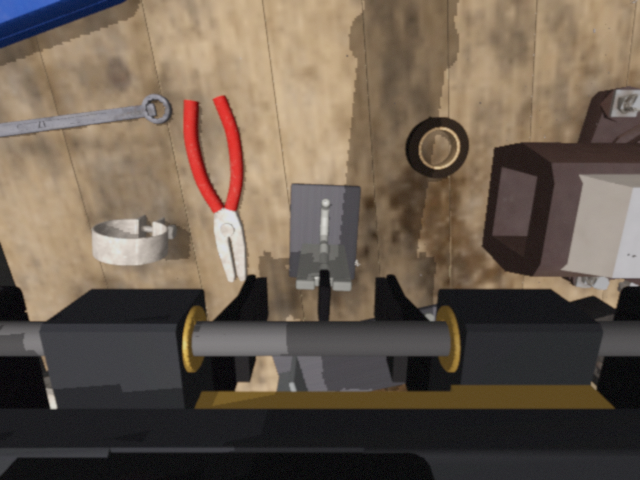

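The wrist view shows the stand's base (292–360, 185–280) and hook (325,200–300) square with the tool and centred between the fingers (~322). The clamp is at (130,243).

Run:
```python
from h import *
t=np.load("w1.npz"); X=t["X"]; M=X.reshape(-1,3)
def box(lo,hi): return M[((M>lo)&(M<hi)).all(1)]
g=box([.5,-.13,.12],[.57,-.08,.155]); print("grip",len(g),np.median(g,0).round(4),np.percentile(g,3,0).round(4),np.percentile(g,97,0).round(4))
s=box([.43,-.13,.012],[.515,-.08,.12]); c=np.polyfit(s[:,0],s[:,1],1); print("curl line",c,np.degrees(np.arctan(c[0])),len(s), np.polyval(c,.5),np.polyval(c,.533))
b=box([.42,-.17,.005],[.60,-.05,.0115]).astype(np.float32); print("base",cv2.minAreaRect((b[:,:2]*1000)))
c=box([.42,-.34,.05],[.58,-.2,.1]); print("clamp",len(c),np.percentile(c,[2,50,98],0).round(4)); 
c=box([.42,-.34,.045],[.58,-.2,.1]).astype(np.float32); print(cv2.minAreaRect(c[:,:2]*1000))
```

```text
grip 567 [ 0.5261 -0.1055  0.1461] [ 0.5182 -0.1106  0.1233] [ 0.541  -0.1008  0.1481]
curl line [-0.14906365 -0.026816  ] -8.478290323055884 271 -0.10134782476590878 -0.10626692537576408
base ((519.6363525390625, -103.2244873046875), (72.04891967773438, 100.18070220947266), 82.29329681396484)
clamp 1992 [[ 0.4802 -0.3035  0.0521]
 [ 0.4973 -0.2688  0.0765]
 [ 0.512  -0.2478  0.0815]]
((496.0264892578125, -278.3341979980469), (61.853511810302734, 24.606456756591797), 76.1429214477539)
```

>>> send_rows:
  targets:
    - {"slide": [0,0,0],"rotation": [0,0,2],"grip": 0.05}
    - {"slide": [-0.021,0.002,0],"rotation": [0,0,0],"grip": 0.05}
    - {"slide": [-0.02,0.002,0],"rotation": [0,0,0],"grip": 0.04}
    - {"slide": [0,0,0.035],"rotation": [0,0,0],"grip": 0.04}
    - {"slide": [0,0,0.035],"rotation": [0,0,0],"grip": 0.04}
    - {"slide": [0,0,0.034],"rotation": [0,0,0],"grip": 0.04}
    - {"slide": [0,0,0],"rotation": [0,0,0],"grip": 0.03}
    - {"slide": [0,0,0],"rotation": [0,0,0],"grip": 0.0}
    - {"slide": [0,0,0],"rotation": [0,0,0],"grip": 0.0}
    - {"slide": [0,0,0],"rotation": [0,0,0],"grip": 0.0}
    - {"slide": [0,0,0],"rotation": [0,0,0],"grip": 0.0}
    - {"slide": [0,0,0],"rotation": [0,0,0],"grip": 0.0}
  grip_force: 30

```text
t: 3.8
ee_pos: [0.5328, -0.1053, 0.1847]
eef_rot: [0.001, 0.07, 0.998, 0.0]
wrist_force: [0.0, -0.3, 4.5]
finger_gap: 0.0078
finger_force: 30.0
```

>>> send_rows:
  targets:
    - {"slide": [0,0,-0.01],"rotation": [0,0,0],"grip": 0.0}
    - {"slide": [0,0,-0.03],"rotation": [0,0,0],"grip": 0.0}
    - {"slide": [0,0,-0.035],"rotation": [0,0,0],"grip": 0.0}
    - {"slide": [0,0,-0.035],"rotation": [0,0,0],"grip": 0.0}
    - {"slide": [0,0,-0.035],"rotation": [0,0,0],"grip": 0.0}
    - {"slide": [0,0,-0.035],"rotation": [0,0,0],"grip": 0.0}
    - {"slide": [0,0,-0.04],"rotation": [0,0,-8],"grip": 0.0}
    - {"slide": [0,0,0],"rotation": [0,0,-8],"grip": 0.0}
    - {"slide": [0,0,0],"rotation": [0,0,0],"grip": 0.0}
    - {"slide": [0,0,0],"rotation": [0,0,0],"grip": 0.0}
    - {"slide": [0,0,0],"rotation": [0,0,0],"grip": 0.0}

```text
t: 4.9
ee_pos: [0.5312, -0.1051, 0.4021]
eef_rot: [-0.001, -0.069, 0.998, 0.0]
wrist_force: [-0.7, -0.0, -1.3]
finger_gap: 0.0081
finger_force: 30.0
```

Run:
```python
from h import *
for n in ("top","side"):
    M=np.load(n+"0.npz")["X"].reshape(-1,3)
    for lo,hi in ((-.14,-.068),(-.042,.01)):
        b=M[(M[:,2]>.266)&(M[:,2]<.272)&(M[:,1]>lo)&(M[:,1]<hi)&(abs(M[:,0]-.652+.139*M[:,1])<.015)]
        print(n,lo,hi,len(b),b.mean(0).round(4),np.polyfit(b[:,1],b[:,0],1))
p,d,i=cap("side"); X=cloud(d,i); cv2.imwrite("pics/s1.png",cv2.resize(p[150:350,220:420,::-1],None,fx=3,fy=3))
M=X.reshape(-1,3); s=r.sense(); print(s["t"],s["ee_pos"],s["wrist_force"])
t=s["ee_pos"]; 
h=M[(abs(M[:,0]-t[0]+.02)<.06)&(abs(M[:,1]-t[1])<.025)&(M[:,2]<t[2]-.075)&(M[:,2]>t[2]-.19)]
for z in np.arange(-.185,-.07,.01):
    k=h[abs(h[:,2]-t[2]-z)<.005]
    if len(k): print(round(z,3),len(k),((k.min(0)-t)*1e3).round(1),((k.max(0)-t)*1e3).round(1))
```

```text
top -0.14 -0.068 169 [ 0.667  -0.103   0.2693] [-0.13940822  0.65265579]
top -0.042 0.01 123 [ 0.6549 -0.0161  0.2694] [-0.14411573  0.65255797]
side -0.14 -0.068 130 [ 0.666  -0.1026  0.269 ] [-0.14244922  0.6513631 ]
side -0.042 0.01 127 [ 0.6537 -0.0157  0.2692] [-0.13399831  0.65156778]
4.95 [ 0.53129606 -0.10512484  0.40217871] [-0.4652528   0.96577705 -1.7852805 ]
-0.175 17 [ -39.5   -1.1 -174.7] [ -15.4    2.3 -170. ]
-0.165 85 [ -47.7   -5.5 -169.8] [  -8.4    5.7 -160. ]
-0.155 51 [ -53.6   -7.  -160. ] [  -6.4    4.5 -150.1]
-0.145 23 [ -51.9   -5.8 -149.7] [  -6.3    6.5 -140.8]
-0.135 27 [ -13.2   -0.5 -140. ] [  -3.     5.1 -130. ]
-0.125 26 [  -9.5    1.2 -129.9] [  20.3    6.7 -120.1]
-0.115 47 [ -10.8    0.7 -119.7] [  20.5    8.6 -110.2]
-0.105 48 [ -10.7    0.5 -109.8] [  15.2    8.4 -100.1]
-0.095 43 [-10.8   2.2 -99.5] [ 15.2   7.6 -90.1]
-0.085 69 [-10.4   1.  -89.5] [ 15.    8.3 -80.2]
-0.075 22 [-11.9   1.5 -79.8] [ 13.4   8.2 -75.1]
```

View pics/s1.png

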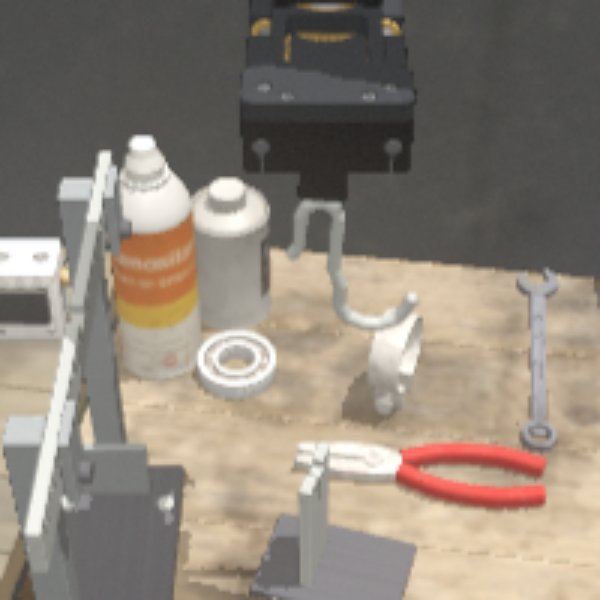

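>>> send_rows:
  targets:
    - {"slide": [0,0.004,-0.016],"rotation": [0,0,0],"grip": 0.0}
    - {"slide": [-0.035,0.004,0],"rotation": [0,0,0],"grip": 0.0}
    - {"slide": [-0.035,0.004,0],"rotation": [0,0,0],"grip": 0.0}
    - {"slide": [-0.035,0,0],"rotation": [0,0,0],"grip": 0.0}
    - {"slide": [-0.033,0,0],"rotation": [0,3,0],"grip": 0.0}
    - {"slide": [0,0,0],"rotation": [0,0,0],"grip": 0.0}
    - {"slide": [0,0,0],"rotation": [0,0,0],"grip": 0.0}
    - {"slide": [0,0,0],"rotation": [0,0,0],"grip": 0.0}
    - {"slide": [0,0,0],"rotation": [0,0,0],"grip": 0.0}

```text
t: 5.85
ee_pos: [0.6656, -0.0753, 0.4212]
eef_rot: [-0.025, -0.069, 0.997, -0.001]
wrist_force: [-0.3, -0.4, -1.4]
finger_gap: 0.0076
finger_force: 30.0
```

```bash
cat >> h.py <<'E'
def rack(P): # along-normal, along-bar, z, relative to notch guess
    a=np.array([.6525+.139*.0535,-.0535]); d=P[:,:2]-a
    return np.c_[d@[.9905,.1376],d@[-.1376,.9905],P[:,2]]*1e3
def prof(n,t,lo=-.2,hi=-.07,w=.03):
    p,d,i=cap(n); M=cloud(d,i).reshape(-1,3); Q=rack(M); T=rack(t[None])[0]
    h=Q[(abs(Q[:,0]-T[0]+10)<60)&(abs(Q[:,1]-T[1])<w*1e3)&(Q[:,2]<T[2]+hi*1e3)&(Q[:,2]>T[2]+lo*1e3)]
    for z in np.arange(lo*1e3,hi*1e3,10):
        k=h[abs(h[:,2]-T[2]-z)<5]
        if len(k): print(int(z),len(k),k.min(0).round(1),k.max(0).round(1))
    return p
E
python3 - <<'E'
from h import *
s=r.sense(); print(s["t"],s["ee_pos"],s["wrist_force"],rack(s["ee_pos"][None]))
p=prof("side",s["ee_pos"]); cv2.imwrite("pics/s2.png",cv2.resize(p[130:330,200:400,::-1],None,fx=3,fy=3))
E
```

```text
5.85 [ 0.66561885 -0.07529664  0.42122577] [-0.27204634 -0.40574078 -1.42427299] [[  2.62915113 -22.37146204 421.22577236]]
-180 18 [ -4.6 -48.  239.5] [ -3.7  -1.4 245.5]
-170 94 [-50.3 -47.7 246.3] [ -4.    6.7 256.2]
-160 119 [-56.  -44.4 256.2] [  3.2   6.2 266.2]
-150 131 [-58.2 -51.8 266.3] [  3.5  -3.9 275.9]
-140 28 [-54.9 -23.3 276.8] [ -8.3 -14.5 285.7]
-130 25 [-15.1 -21.  287.1] [ -6.  -14.9 296.2]
-120 40 [-13.5 -21.4 296.7] [ 17.6 -15.3 306.2]
-110 54 [-13.2 -20.2 306.3] [ 14.9 -15.8 316.1]
-100 50 [-13.6 -22.2 316.9] [ 14.4 -15.9 326.1]
-90 65 [-12.9 -22.  326.4] [ 14.1 -15.3 336.1]
-80 66 [-12.9 -21.7 336.5] [ 11.8 -15.6 345.9]
```

View pics/s2.png

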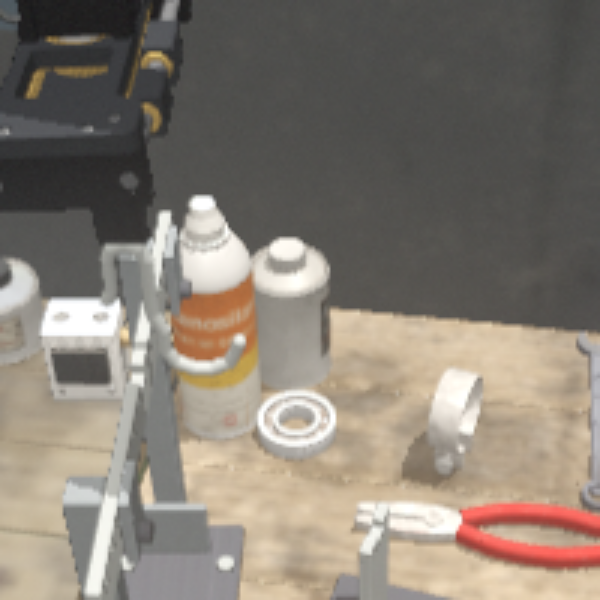

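>>> send_rows:
  targets:
    - {"slide": [0.001,0,0],"rotation": [0,0,0],"grip": 0.0}
    - {"slide": [-0.001,0,0.02],"rotation": [0,0,0],"grip": 0.0}
    - {"slide": [-0.001,0,0.02],"rotation": [0,0,0],"grip": 0.0}
    - {"slide": [-0.0008,0,0.015],"rotation": [0,0,0],"grip": 0.0}
    - {"slide": [0,0,0],"rotation": [0,0,0],"grip": 0.0}
    - {"slide": [0,0,0],"rotation": [0,0,0],"grip": 0.0}
    - {"slide": [0,0,0],"rotation": [0,0,0],"grip": 0.0}

```text
t: 6.6
ee_pos: [0.666, -0.0745, 0.3657]
eef_rot: [-0.025, -0.07, 0.997, -0.002]
wrist_force: [-0.8, -0.8, -1.3]
finger_gap: 0.0079
finger_force: 30.0
```

Run:
```python
from h import *
s=r.sense(); print(s["t"],s["ee_pos"],s["wrist_force"],rack(s["ee_pos"][None]))
prof("side",s["ee_pos"])
```

```text
6.6 [ 0.6660201  -0.07452386  0.36566367] [-0.79800231 -0.76503852 -1.33580946] [[  3.13291857 -21.66123436 365.66367248]]
-170 48 [-50.5 -22.7 194. ] [-17.3 -15.  200.6]
-160 63 [-56.  -23.7 200.7] [-12.5 -15.  210.1]
-150 45 [-58.2 -22.7 210.7] [-10.1 -14.8 220.4]
-140 24 [-17.7 -20.1 220.9] [ -7.8 -14.6 230.2]
-130 22 [-14.7 -21.5 231.9] [ -4.3  -0.5 240.3]
-120 55 [-12.6 -23.2 240.7] [ 18.    7.6 250.4]
-110 66 [-13.3 -23.1 250.7] [ 15.2   5.4 260.4]
-100 125 [-13.3 -28.4 260.9] [ 13.7   3.5 270.6]
-90 47 [-12.5 -21.1 270.7] [ 14.1  -8.8 280.2]
-80 55 [-12.  -20.2 280.7] [ 12.3 -14.5 289.9]
```

>>> send_rows:
  targets:
    - {"slide": [0.0005,0,0.002],"rotation": [0,0,0],"grip": 0.0}
    - {"slide": [0.0005,0,0.002],"rotation": [0,0,0],"grip": 0.0}
    - {"slide": [0,0,0.001],"rotation": [0,0,0],"grip": 0.0}
    - {"slide": [0,0,0],"rotation": [0,0,0],"grip": 0.0}
    - {"slide": [0,0,0],"rotation": [0,0,0],"grip": 0.0}

```text
t: 7.15
ee_pos: [0.6645, -0.0745, 0.3593]
eef_rot: [-0.026, -0.07, 0.997, -0.002]
wrist_force: [0.4, 0.3, -3.0]
finger_gap: 0.0079
finger_force: 30.0
```

>>> send_rows:
  targets:
    - {"slide": [0,0,0.001],"rotation": [0,0,0],"grip": 0.0}
    - {"slide": [0,0,0],"rotation": [0,0,0],"grip": 0.0}
    - {"slide": [0,0,0],"rotation": [0,0,0],"grip": 0.0}

```text
t: 7.45
ee_pos: [0.6646, -0.0745, 0.3584]
eef_rot: [-0.026, -0.07, 0.997, -0.002]
wrist_force: [-0.2, -0.9, -0.6]
finger_gap: 0.0079
finger_force: 30.0
```

>>> send_rows:
  targets:
    - {"slide": [0,0,0.001],"rotation": [0,0,0],"grip": 0.0}
    - {"slide": [0,0,0],"rotation": [0,0,0],"grip": 0.0}
    - {"slide": [0,0,0],"rotation": [0,0,0],"grip": 0.0}

```text
t: 7.75
ee_pos: [0.6646, -0.0746, 0.358]
eef_rot: [-0.025, -0.07, 0.997, -0.002]
wrist_force: [0.7, 0.9, 2.4]
finger_gap: 0.0081
finger_force: 30.0
```

>>> send_rows:
  targets:
    - {"slide": [0,0.002,0],"rotation": [0,0,0],"grip": 0.0}
    - {"slide": [0,0.002,0],"rotation": [0,0,0],"grip": 0.0}
    - {"slide": [0,0.002,0],"rotation": [0,0,0],"grip": 0.0}
    - {"slide": [0,0.002,0],"rotation": [0,0,0],"grip": 0.0}
    - {"slide": [0,0.002,0],"rotation": [0,0,0],"grip": 0.0}
    - {"slide": [0,0.002,0],"rotation": [0,0,0],"grip": 0.0}

```text
t: 8.35
ee_pos: [0.663, -0.0638, 0.3578]
eef_rot: [-0.025, -0.069, 0.997, -0.003]
wrist_force: [3.2, -4.3, 3.1]
finger_gap: 0.0075
finger_force: 30.0
```

>>> send_rows:
  targets:
    - {"slide": [0,0.002,0],"rotation": [0,0,0],"grip": 0.0}
    - {"slide": [0,0.002,0],"rotation": [0,0,0],"grip": 0.0}

```text
t: 8.55
ee_pos: [0.6619, -0.0582, 0.3572]
eef_rot: [-0.026, -0.07, 0.997, -0.001]
wrist_force: [-0.5, 0.8, -1.7]
finger_gap: 0.0077
finger_force: 30.0
```

>>> send_rows:
  targets:
    - {"slide": [0,0.002,0],"rotation": [0,0,0],"grip": 0.0}

```text
t: 8.65
ee_pos: [0.6611, -0.0551, 0.3561]
eef_rot: [-0.028, -0.07, 0.997, -0.001]
wrist_force: [-0.4, 0.9, -1.9]
finger_gap: 0.0077
finger_force: 30.0
```

>>> send_rows:
  targets:
    - {"slide": [0,0.002,0],"rotation": [0,0,0],"grip": 0.0}

```text
t: 8.75
ee_pos: [0.6609, -0.0533, 0.356]
eef_rot: [-0.028, -0.07, 0.997, -0.001]
wrist_force: [0.4, 0.5, -1.5]
finger_gap: 0.0077
finger_force: 30.0
```

>>> send_rows:
  targets:
    - {"slide": [0,0.001,0],"rotation": [0,0,0],"grip": 0.0}
    - {"slide": [0,0,0],"rotation": [0,0,0],"grip": 0.0}
    - {"slide": [0,0,0],"rotation": [0,0,0],"grip": 0.0}

```text
t: 9.05
ee_pos: [0.6613, -0.0536, 0.3571]
eef_rot: [-0.026, -0.07, 0.997, -0.002]
wrist_force: [-0.8, 0.5, -2.1]
finger_gap: 0.0077
finger_force: 30.0
```

Run:
```python
from h import *
s=r.sense(); print(s["t"],s["ee_pos"],s["wrist_force"],rack(s["ee_pos"][None]))
p=prof("side",s["ee_pos"],-.11); cv2.imwrite("pics/s3.png",cv2.resize(p[170:270,180:330,::-1],None,fx=5,fy=5,interpolation=cv2.INTER_CUBIC))
```

```text
9.05 [ 0.66131357 -0.05360748  0.35710453] [-0.84918607  0.505065   -2.05139475] [[ 1.34920290e+00 -2.95942131e-01  3.57104533e+02]]
-110 28 [-15.4  -9.3 247.3] [ 12.5  29.1 251.8]
-100 75 [-15.   -9.1 252.1] [ 11.9  26.9 262.1]
-90 105 [-15.3  -2.7 262.1] [ 12.5  29.2 272. ]
-80 48 [-14.    0.5 272.4] [ 10.1   6.7 282.1]
```

>>> send_rows:
  targets:
    - {"slide": [0,0,0.002],"rotation": [0,0,0],"grip": 0.0}
    - {"slide": [0,0,0.002],"rotation": [0,0,0],"grip": 0.0}
    - {"slide": [0,0,0.001],"rotation": [0,0,0],"grip": 0.0}
    - {"slide": [0,0,0],"rotation": [0,0,0],"grip": 0.0}
    - {"slide": [0,0,0],"rotation": [0,0,0],"grip": 0.0}

```text
t: 9.6
ee_pos: [0.6612, -0.0538, 0.3523]
eef_rot: [-0.026, -0.07, 0.997, -0.002]
wrist_force: [0.0, 0.1, -1.7]
finger_gap: 0.0078
finger_force: 30.0
```

>>> send_rows:
  targets:
    - {"slide": [0,0,0.001],"rotation": [0,0,0],"grip": 0.0}
    - {"slide": [0,0,0],"rotation": [0,0,0],"grip": 0.0}
    - {"slide": [0,0,0],"rotation": [0,0,0],"grip": 0.0}

```text
t: 9.9
ee_pos: [0.6613, -0.0537, 0.3514]
eef_rot: [-0.026, -0.07, 0.997, -0.002]
wrist_force: [1.7, 0.1, -1.2]
finger_gap: 0.0078
finger_force: 30.0
```

>>> send_rows:
  targets:
    - {"slide": [0,0,0.001],"rotation": [0,0,0],"grip": 0.0}
    - {"slide": [0,0,0],"rotation": [0,0,0],"grip": 0.0}
    - {"slide": [0,0,0],"rotation": [0,0,0],"grip": 0.0}

```text
t: 10.2
ee_pos: [0.6614, -0.0538, 0.3505]
eef_rot: [-0.026, -0.07, 0.997, -0.002]
wrist_force: [2.1, -0.1, -0.8]
finger_gap: 0.008
finger_force: 30.0
```

>>> send_rows:
  targets:
    - {"slide": [-0.0005,0,0.001],"rotation": [0,0,0],"grip": 0.0}
    - {"slide": [0,0,0],"rotation": [0,0,0],"grip": 0.0}
    - {"slide": [0,0,0],"rotation": [0,0,0],"grip": 0.0}

```text
t: 10.5
ee_pos: [0.6617, -0.0538, 0.3499]
eef_rot: [-0.026, -0.07, 0.997, -0.002]
wrist_force: [1.1, -0.1, 3.0]
finger_gap: 0.0079
finger_force: 30.0
```

>>> send_rows:
  targets:
    - {"slide": [0,0,0],"rotation": [0,0,0],"grip": 0.012}
    - {"slide": [0,0,0],"rotation": [0,0,0],"grip": 0.02}
    - {"slide": [0,0,0],"rotation": [0,0,0],"grip": 0.03}
    - {"slide": [0,0,0],"rotation": [0,0,0],"grip": 0.035}
    - {"slide": [0,0,0],"rotation": [0,0,0],"grip": 0.035}
    - {"slide": [0,0,-0.02],"rotation": [0,0,0],"grip": 0.035}
    - {"slide": [0,0,-0.035],"rotation": [0,0,0],"grip": 0.035}
    - {"slide": [0,0,-0.035],"rotation": [0,-3,0],"grip": 0.035}
    - {"slide": [0.04,0,0],"rotation": [0,0,0],"grip": 0.087}
    - {"slide": [0.04,0,0],"rotation": [0,0,0],"grip": 0.087}
    - {"slide": [0.04,0,0],"rotation": [0,0,0],"grip": 0.087}
    - {"slide": [0.04,0,0],"rotation": [0,0,0],"grip": 0.087}
    - {"slide": [0,0,0],"rotation": [0,0,0],"grip": 0.087}
    - {"slide": [0,0,0],"rotation": [0,0,0],"grip": 0.087}

```text
t: 11.9
ee_pos: [0.5073, -0.0755, 0.44]
eef_rot: [0.001, -0.07, 0.998, 0.001]
wrist_force: [0.6, 0.6, 0.2]
finger_gap: 0.0748
finger_force: 0.0
```

Run:
```python
from h import *
s=r.sense(); print(s["t"],s["ee_pos"],s["joint_pos"].round(2))
p=prof("side",np.array([.6617,-.0538,.3499]),-.185,-.04); cv2.imwrite("pics/s3.png",cv2.resize(p[170:320,180:380,::-1],None,fx=4,fy=4,interpolation=cv2.INTER_CUBIC))
prof("top",np.array([.6617,-.0538,.3499]),-.185,-.04)
plan([.496,-.278,.20],down(76))
```

```text
11.9 [ 0.5073103  -0.07554509  0.43998763] [-0.64 -0.03  0.73  1.55  0.02  1.61  1.8 ]
-175 36 [-40.1  -1.4 173.9] [-14.1   6.  179.9]
-165 72 [-47.7  -1.6 179.9] [ -6.2   6.5 189.8]
-155 44 [-51.4  -0.2 190.2] [ -3.6   6.4 199.8]
-145 19 [-11.6  -1.1 200.1] [ -3.8   7.2 209.7]
-135 22 [-1.21e+01 -2.00e-01  2.10e+02] [ -3.6   5.5 219.8]
-125 23 [-10.4   0.3 220.2] [ 20.2   5.8 229.8]
-115 39 [-11.3   0.5 230.2] [ 19.6   6.9 239.8]
-105 56 [-12.4  -8.6 239.9] [ 15.   27.3 249.9]
-95 61 [-14.5   0.3 250. ] [ 13.8  29.3 259.9]
-85 105 [-14.4   0.6 260. ] [ 11.2  28.5 269.9]
-75 82 [-16.7   2.2 269.9] [  9.4  26.5 279.6]
-65 82 [-17.8   1.6 280. ] [  8.6   6.6 289.8]
-55 77 [-19.9  -1.1 290. ] [  5.8   6.6 299.9]
-45 103 [-21.1  -2.5 300. ] [  4.7   6.5 309.8]
-175 16 [-30.7  -4.2 176.6] [-16.4   3.5 179.7]
-165 43 [-40.7  -4.3 180. ] [ -9.3   2.9 188.8]
-155 23 [-49.7  -4.1 190.8] [ -5.    2.7 197.4]
-145 4 [-10.3  -3.7 203.8] [ -5.4   2.4 209.9]
-135 7 [-10.   -3.9 210.5] [ -7.1   1.5 217.2]
-125 5 [ -9.2  -4.3 221.3] [ -5.    2.4 228.8]
-115 5 [ -8.7 -20.4 233.9] [ 18.8  -1.9 239.3]
-105 31 [-10.6 -30.5 240.5] [ 15.3  26.5 249.9]
-95 38 [-13.4 -28.1 250.2] [ 11.3  28.3 259.9]
-85 96 [-12.2 -30.4 260.1] [  7.6  29.5 269.8]
-75 47 [-15.5 -28.6 269.9] [  9.3  27.8 279.2]
-65 11 [-17.7  -4.7 282.9] [  6.    2.9 289.7]
-55 11 [-18.2  -4.9 290.3] [  2.   -3.9 299.6]
-45 35 [-20.   -4.9 301.5] [  4.1   3.6 309.7]
turn deg [-1.000e-02  4.000e-02  2.204e+01]  slide mm [ -37.  -200.2  239.2] tcp [ 0.5085 -0.0748  0.4392]
```

View pics/s3.png

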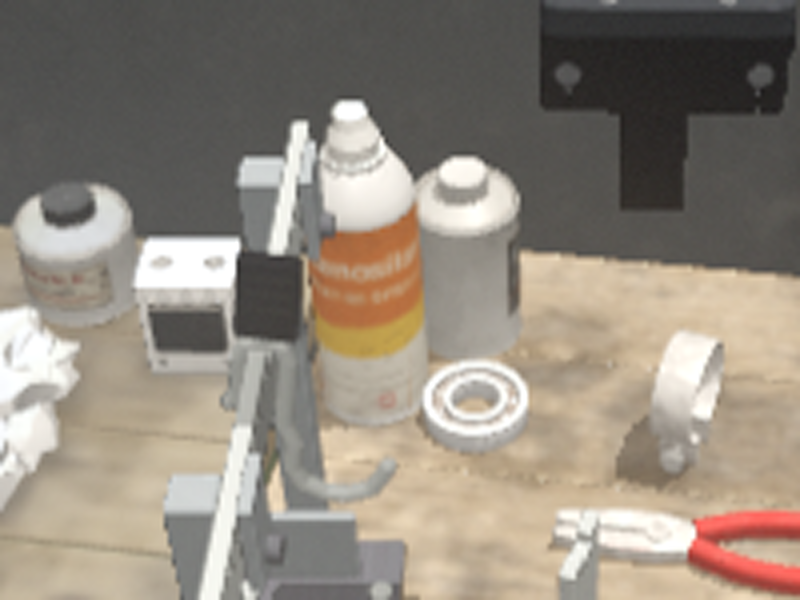

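The side view shows the hook in the notch, grip at (270,297) leaning toward the robot, with its curl tip at (390,467). The clamp still stands at (688,395).

Run:
```python
from h import *
R=down(76,35); z=R.as_matrix()[:,2]; print(z)
c=np.array([.496,-.278,.05]); print(c-.057*z)
plan(c-.057*z-.07*z,down(76)); plan(c-.057*z-.07*z,R)
```

```text
[ 0.55653876 -0.1387607  -0.81915204]
[ 0.46427729 -0.27009064  0.09669167]
turn deg [-1.000e-02  4.000e-02  2.204e+01]  slide mm [  35.8 -200.2  285.2] tcp [ 0.5085 -0.0748  0.4392]
turn deg [  6.72 -34.53  21.35]  slide mm [ 192.9 -200.2  213.1] tcp [ 0.5085 -0.0748  0.4392]
```

>>> send_rows:
  targets:
    - {"slide": [0,0,0],"rotation": [0,0,7.35],"grip": 0.087}
    - {"slide": [0,0,0],"rotation": [0,0,7.35],"grip": 0.087}
    - {"slide": [0,0,0],"rotation": [0,0,7.35],"grip": 0.087}
    - {"slide": [0.006,-0.034,0.01],"rotation": [0,0,0],"grip": 0.087}
    - {"slide": [0.006,-0.034,0.02],"rotation": [0,0,0],"grip": 0.087}
    - {"slide": [0.006,-0.033,0.03],"rotation": [0,0,0],"grip": 0.087}
    - {"slide": [0.006,-0.033,0.04],"rotation": [0,0,0],"grip": 0.087}
    - {"slide": [0.006,-0.033,0.04],"rotation": [0,0,0],"grip": 0.087}
    - {"slide": [0.006,-0.033,0.045],"rotation": [0,0,0],"grip": 0.087}
    - {"slide": [0,0,0],"rotation": [0,-7,0],"grip": 0.087}
    - {"slide": [0,0,0],"rotation": [0,-7,0],"grip": 0.087}
    - {"slide": [0,0,0],"rotation": [0,-7,0],"grip": 0.087}
    - {"slide": [0,0,0],"rotation": [0,-7,0],"grip": 0.087}
    - {"slide": [0,0,0],"rotation": [0,-7,0],"grip": 0.087}
    - {"slide": [0,0,0],"rotation": [0,0,0],"grip": 0.087}
    - {"slide": [0,0,0],"rotation": [0,0,0],"grip": 0.087}
    - {"slide": [0,0,0],"rotation": [0,0,0],"grip": 0.087}

```text
t: 13.7
ee_pos: [0.4287, -0.2517, 0.264]
eef_rot: [0.232, 0.116, 0.966, -0.021]
wrist_force: [1.1, -0.2, 0.8]
finger_gap: 0.0872
finger_force: 0.0
```

Run:
```python
from h import *
s=r.sense(); print(s["t"],s["ee_pos"],s["joint_pos"].round(2))
R=down(76,35); z=R.as_matrix()[:,2]
for n in ("wrist","top","side"):
    p,d,i=cap(n); M=cloud(d,i).reshape(-1,3)
    c=M[(M[:,0]>.44)&(M[:,0]<.55)&(M[:,1]>-.34)&(M[:,1]<-.22)&(M[:,2]>.045)&(M[:,2]<.1)].astype(np.float32)
    if len(c)>50: print(n,len(c),cv2.minAreaRect(c[:,:2]*1000),np.percentile(c[:,2],98))
c=np.array([.496,-.278,.05]); plan(c-.127*z,R); plan(c-.057*z,R)
```

```text
13.7 [ 0.42867427 -0.25166111  0.26404485] [ 0.08 -0.3   0.42  2.17 -0.02  0.79  1.86]
wrist 1895 ((495.9392395019531, -278.9736633300781), (62.089447021484375, 25.254253387451172), 76.5759506225586) 0.081292
top 289 ((498.6187744140625, -278.0174865722656), (61.79078674316406, 23.972612380981445), 76.09722900390625) 0.08100088
side 278 ((496.9635314941406, -275.7754211425781), (63.58393096923828, 24.096704483032227), 75.9236068725586) 0.080654725
turn deg [ 0.98 -8.02  0.16]  slide mm [ 64.1 -10.5  89.5] tcp [ 0.429  -0.2504  0.2641]
turn deg [ 0.98 -8.02  0.16]  slide mm [ 64.1 -10.5 159.5] tcp [ 0.429  -0.2504  0.2641]
```

Run:
```python
from h import *
plan([.465,-.270,.18])
```

```text
turn deg [0. 0. 0.]  slide mm [  2.9 -11.8  92.8] tcp [ 0.429  -0.2504  0.2641]
```

>>> send_rows:
  targets:
    - {"slide": [0.001,-0.006,0.03],"rotation": [0,0,0],"grip": 0.087}
    - {"slide": [0.001,-0.006,0.03],"rotation": [0,0,0],"grip": 0.087}
    - {"slide": [0.001,0,0.032],"rotation": [0,0,0],"grip": 0.087}
    - {"slide": [0,0,0],"rotation": [0,0,0],"grip": 0.087}
    - {"slide": [0,0,0],"rotation": [1,-8,0],"grip": 0.087}
    - {"slide": [0,0,0],"rotation": [0,0,0],"grip": 0.087}
    - {"slide": [0,0,0],"rotation": [0,0,0],"grip": 0.087}

```text
t: 14.55
ee_pos: [0.4635, -0.2705, 0.1817]
eef_rot: [0.298, 0.116, 0.947, -0.037]
wrist_force: [-0.1, -0.1, 0.4]
finger_gap: 0.0869
finger_force: 0.0
```

Run:
```python
from h import *
s=r.sense(); print(s["t"],s["ee_pos"],s["joint_pos"].round(2))
R=down(76.2,35); z=R.as_matrix()[:,2]
c=np.array([.497,-.278,.05]); plan(c-.057*z,R);z=Rt().as_matrix()[:,2];print(z); plan(c-.057*z)
```

```text
14.55 [ 0.46353043 -0.27049966  0.18166937] [ 0.   -0.16  0.56  2.29 -0.27  0.41  2.12]
turn deg [-0.11 -0.04 -0.12]  slide mm [47.4  0.7 70.5] tcp [ 0.4635 -0.2705  0.1817]
[ 0.5560355  -0.13858311 -0.81952379]
turn deg [0. 0. 0.]  slide mm [47.4  0.9 70.6] tcp [ 0.4635 -0.2705  0.1817]
```

>>> send_rows:
  targets:
    - {"slide": [0.016,0,0.024],"rotation": [0,0,0],"grip": 0.087}
    - {"slide": [0.016,0.001,0.024],"rotation": [0,0,0],"grip": 0.087}
    - {"slide": [0.0154,0,0.0226],"rotation": [0,0,0],"grip": 0.087}
    - {"slide": [0,0,0],"rotation": [0,0,0],"grip": 0.087}
    - {"slide": [0,0,0],"rotation": [0,0,0],"grip": 0.087}
  grip_force: 25

```text
t: 15.05
ee_pos: [0.4669, -0.271, 0.1095]
eef_rot: [0.298, 0.116, 0.947, -0.039]
wrist_force: [0.7, -0.3, -0.3]
finger_gap: 0.0874
finger_force: 0.0
```

Run:
```python
from h import *
s=r.sense(); print(s["t"],s["ee_pos"],s["joint_pos"].round(2),s["wrist_force"])
R=down(76.2,35); z=R.as_matrix()[:,2]; c=np.array([.497,-.278,.05]); plan(c-.057*z,R)
```

```text
15.05 [ 0.46694047 -0.27099264  0.10947888] [ 0.06  0.02  0.53  2.34 -0.79  0.28  2.62] [ 0.69789186 -0.31756634 -0.31785982]
turn deg [-0.36  0.03 -0.03]  slide mm [8.8 0.4 9.4] tcp [ 0.4669 -0.271   0.1095]
```

>>> send_rows:
  targets:
    - {"slide": [-0.016,0,-0.024],"rotation": [0,0,0],"grip": 0.087}
    - {"slide": [-0.016,0,-0.024],"rotation": [0,0,0],"grip": 0.087}
    - {"slide": [-0.0154,0,-0.0226],"rotation": [0,0,8.5],"grip": 0.087}
    - {"slide": [0,0,0],"rotation": [0,0,8.5],"grip": 0.087}
    - {"slide": [0,0,0],"rotation": [0,0,8.5],"grip": 0.087}
    - {"slide": [0,0,0],"rotation": [0,0,8.5],"grip": 0.087}
    - {"slide": [0,0,0],"rotation": [0,0,8.5],"grip": 0.087}
    - {"slide": [0,0,0],"rotation": [0,0,8.5],"grip": 0.087}
    - {"slide": [0,0,0],"rotation": [0,0,8.5],"grip": 0.087}
    - {"slide": [0,0,0],"rotation": [0,0,8.5],"grip": 0.087}
    - {"slide": [0,0,0],"rotation": [0,0,8.5],"grip": 0.087}
    - {"slide": [0,0,0],"rotation": [0,0,8.5],"grip": 0.087}
    - {"slide": [0,0,0],"rotation": [0,0,8.5],"grip": 0.087}
    - {"slide": [0,0,0],"rotation": [0,0,8.5],"grip": 0.087}
    - {"slide": [0,0,0],"rotation": [0,0,8.5],"grip": 0.087}
    - {"slide": [0,0,0],"rotation": [0,0,8.5],"grip": 0.087}
    - {"slide": [0,0,0],"rotation": [0,0,8.5],"grip": 0.087}
    - {"slide": [0,0,0],"rotation": [0,0,8.5],"grip": 0.087}

```text
t: 16.85
ee_pos: [0.4655, -0.2702, 0.1877]
eef_rot: [0.15, 0.919, 0.253, 0.262]
wrist_force: [-0.0, 0.2, -0.2]
finger_gap: 0.0872
finger_force: 0.0
```

>>> send_rows:
  targets:
    - {"slide": [0,0,0],"rotation": [0,0,8.5],"grip": 0.087}
    - {"slide": [0,0,0],"rotation": [0,0,8.5],"grip": 0.087}
    - {"slide": [0,0,0],"rotation": [0,0,8.5],"grip": 0.087}
    - {"slide": [0,0,0],"rotation": [0,0,8.5],"grip": 0.087}
    - {"slide": [0,0,0],"rotation": [0,0,8.5],"grip": 0.087}
    - {"slide": [0,0,0],"rotation": [0,0,0],"grip": 0.087}
    - {"slide": [0,0,0],"rotation": [0,0,0],"grip": 0.087}

```text
t: 17.55
ee_pos: [0.4653, -0.2696, 0.1866]
eef_rot: [0.046, 0.949, -0.092, 0.298]
wrist_force: [-0.9, 0.3, 0.3]
finger_gap: 0.087
finger_force: 0.0
```

Run:
```python
from h import *
s=r.sense(); print(s["t"],s["ee_pos"],s["joint_pos"].round(2),s["wrist_force"])
R=down(76.2,35)*Ro.from_euler("z",180,degrees=True); z=R.as_matrix()[:,2]; c=np.array([.497,-.278,.05]); print(R.as_matrix().round(2)); plan(c-.057*z,R)
```

```text
17.55 [ 0.46534485 -0.26961825  0.18661041] [ 0.51 -0.12  0.07  2.27 -0.43  0.44 -0.84] [-0.94494956  0.33630246  0.25698137]
[[ 0.8  -0.24  0.56]
 [-0.2  -0.97 -0.14]
 [ 0.57  0.   -0.82]]
turn deg [ 0.28 -0.1   2.75]  slide mm [-51.5   0.6  73.7] tcp [ 0.4653 -0.2696  0.1866]
```

>>> send_rows:
  targets:
    - {"slide": [0,0,0],"rotation": [0,0,2.75],"grip": 0.087}
    - {"slide": [-0.017,0,0.025],"rotation": [0,0,0],"grip": 0.087}
    - {"slide": [-0.017,0,0.025],"rotation": [0,0,0],"grip": 0.087}
    - {"slide": [-0.0175,0.0005,0.0237],"rotation": [0,0,0],"grip": 0.087}
    - {"slide": [0,0,0],"rotation": [0,0,0],"grip": 0.087}
    - {"slide": [0,0,0],"rotation": [0,0,0],"grip": 0.087}

```text
t: 18.15
ee_pos: [0.4651, -0.2694, 0.0957]
eef_rot: [0.037, 0.947, -0.116, 0.298]
wrist_force: [0.3, -1.4, 0.1]
finger_gap: 0.0871
finger_force: 0.0
```

Run:
```python
from h import *
s=r.sense(); print(s["t"],s["ee_pos"],s["joint_pos"].round(2),s["wrist_force"])
R=down(76.2,35)*Ro.from_euler("z",180,degrees=True); z=R.as_matrix()[:,2]; c=np.array([.497,-.278,.05]); plan(c-.057*z,R)
```

```text
18.15 [ 0.46514321 -0.26938096  0.09565358] [ 0.47  0.05  0.11  2.34 -0.88  0.25 -0.43] [ 0.30785096 -1.37131456  0.06185824]
turn deg [ 0.18  0.04 -0.14]  slide mm [ 0.8  0.8 -0.7] tcp [ 0.4651 -0.2694  0.0957]
```

Reached. Close on the clamp.

>>> send_rows:
  targets:
    - {"slide": [0,0.001,0],"rotation": [0,0,0],"grip": 0.07}
    - {"slide": [0,0,0],"rotation": [0,0,0],"grip": 0.05}
    - {"slide": [0,0,0],"rotation": [0,0,0],"grip": 0.05}
    - {"slide": [0,0,0],"rotation": [0,0,0],"grip": 0.05}
    - {"slide": [0,0,0],"rotation": [0,0,0],"grip": 0.05}
  grip_force: 25

```text
t: 18.65
ee_pos: [0.4651, -0.2706, 0.096]
eef_rot: [0.037, 0.946, -0.117, 0.299]
wrist_force: [-0.6, -0.4, 2.5]
finger_gap: 0.0612
finger_force: 25.0
```

>>> send_rows:
  targets:
    - {"slide": [0.011,0,-0.016],"rotation": [0,0,0],"grip": 0.05}
    - {"slide": [0.017,0,-0.025],"rotation": [0,0,0],"grip": 0.05}
    - {"slide": [0.017,0,-0.025],"rotation": [0,0,0],"grip": 0.05}
    - {"slide": [0.017,0,-0.025],"rotation": [0,0,0],"grip": 0.05}
    - {"slide": [0.017,0,-0.025],"rotation": [0,0,0],"grip": 0.05}
    - {"slide": [0,0,0],"rotation": [0,0,0],"grip": 0.05}
    - {"slide": [0,0,0],"rotation": [0,0,0],"grip": 0.05}

```text
t: 19.35
ee_pos: [0.4627, -0.2695, 0.2354]
eef_rot: [0.037, 0.947, -0.117, 0.298]
wrist_force: [-0.5, 0.0, -1.8]
finger_gap: 0.0618
finger_force: 25.0
```

Run:
```python
from h import *
s=r.sense(); print(s["t"],s["ee_pos"],s["joint_pos"].round(2),s["wrist_force"],s["finger_gap"])
p,d,i=cap("side"); M=cloud(d,i).reshape(-1,3); t=s["ee_pos"]; Z=Rt().as_matrix()[:,2]; c=t+.057*Z; print("c",c)
cv2.imwrite("pics/s4.png",cv2.resize(p[150:330,270:470,::-1],None,fx=3,fy=3))
# rack pre-position: ring centre n=-85,b=1,z=190, ring axis az 7.9, tilt 40
R=down(98,42)*Ro.from_euler("z",180,degrees=True); Z=R.as_matrix()[:,2]
o=np.array([.6525+.139*.0535,-.0535]); nn=np.array([.9905,.1376]);u=np.array([-.1376,.9905])
for n in (-100,-26):
    q=np.r_[o+nn*n*1e-3+u*.001,.190]; plan(q-.057*Z,R); print(q-.057*Z)
```

```text
19.35 [ 0.46267157 -0.2695079   0.23543181] [ 0.49 -0.19  0.09  2.22 -0.33  0.55 -1.  ] [-0.51218785  0.01249783 -1.84385331] 0.06179562637221293
c [ 0.49426249 -0.27740533  0.18864886]
turn deg [ 13.7    7.07 -17.29]  slide mm [  64.1 -187.1   59.9] tcp [ 0.4622 -0.2691  0.234 ]
[ 0.52297964 -0.07157762  0.23235926]
turn deg [ 13.7    7.07 -17.29]  slide mm [ 119.1 -187.   109.4] tcp [ 0.4622 -0.2691  0.234 ]
[ 0.59627664 -0.06139522  0.23235926]
```

View pics/s4.png

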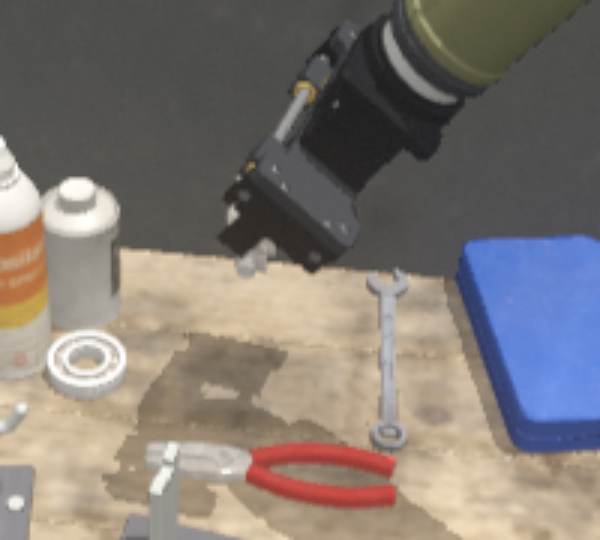

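>>> send_rows:
  targets:
    - {"slide": [0.001,-0.026,0.001],"rotation": [0,0,0],"grip": 0.05}
    - {"slide": [0.001,-0.03,0.001],"rotation": [0,0,0],"grip": 0.05}
    - {"slide": [0.001,-0.03,0.001],"rotation": [0,0,0],"grip": 0.05}
    - {"slide": [0.001,-0.03,0.001],"rotation": [0,0,0],"grip": 0.05}
    - {"slide": [0.001,-0.03,0.001],"rotation": [0,0,0],"grip": 0.05}
    - {"slide": [0.001,-0.03,0.001],"rotation": [0,0,0],"grip": 0.05}
    - {"slide": [0.002,-0.03,0.002],"rotation": [0,0,0],"grip": 0.05}
    - {"slide": [0,0,0],"rotation": [3.43,1.77,-4.32],"grip": 0.05}
    - {"slide": [0,0,0],"rotation": [3.43,1.77,-4.32],"grip": 0.05}
    - {"slide": [0,0,0],"rotation": [3.43,1.77,-4.32],"grip": 0.05}
    - {"slide": [0,0,0],"rotation": [3.43,1.77,-4.32],"grip": 0.05}
    - {"slide": [0,0,0],"rotation": [0,0,0],"grip": 0.05}
    - {"slide": [0,0,0],"rotation": [0,0,0],"grip": 0.05}
    - {"slide": [0,0,0],"rotation": [0,0,0],"grip": 0.05}

```text
t: 20.8
ee_pos: [0.5234, -0.0713, 0.2323]
eef_rot: [-0.018, 0.936, 0.043, 0.349]
wrist_force: [-0.7, 0.3, -0.9]
finger_gap: 0.0611
finger_force: 25.0
```

Run:
```python
from h import *
s=r.sense(); print(s["t"],s["ee_pos"],s["joint_pos"].round(2),s["wrist_force"],s["finger_gap"])
R=down(98,42)*Ro.from_euler("z",180,degrees=True); Z=R.as_matrix()[:,2]
o=np.array([.6525+.139*.0535,-.0535]); nn=np.array([.9905,.1376]);u=np.array([-.1376,.9905])
for n in (-100,-26):
    q=np.r_[o+nn*n*1e-3+u*.001,.190]; plan(q-.057*Z,R)
print("ring",rack((s["ee_pos"]+.057*Rt().as_matrix()[:,2])[None]))
for c in ("side","top"):
    p,d,i=cap(c); Q=rack(cloud(d,i).reshape(-1,3))
    for nm,lo,hi in (("curl",-58,-2),("ring",-135,-62)):
        k=Q[(Q[:,0]>lo)&(Q[:,0]<hi)&(abs(Q[:,1])<48)&(Q[:,2]>125)&(Q[:,2]<228)]
        if nm=="curl": k=k[abs(k[:,1])<14]
        if len(k): print(c,nm,len(k),np.percentile(k,[1,50,99],0).round(1).tolist())
    if c=="side": cv2.imwrite("pics/s5.png",cv2.resize(p[170:320,220:420,::-1],None,fx=4,fy=4,interpolation=cv2.INTER_CUBIC))
```

```text
20.8 [ 0.52337312 -0.07129166  0.2323218 ] [ 0.19 -0.24 -0.    2.31 -0.47  0.42 -0.92] [-0.70531368  0.30379604 -0.89453396] 0.061121394157272795
turn deg [ 1.64  1.04 -2.17]  slide mm [-0.3  0.2 -0.3] tcp [ 0.5234 -0.0713  0.2323]
turn deg [ 1.64  1.04 -2.17]  slide mm [54.7  0.3 49.2] tcp [ 0.5234 -0.0713  0.2323]
ring [[-100.38230707   -0.38511881  189.27586605]]
side curl 210 [[-49.8, -0.9, 174.0], [-16.1, 3.7, 189.0], [-2.9, 6.2, 226.8]]
side ring 718 [[-134.2, -41.0, 143.8], [-100.7, 19.3, 208.5], [-84.7, 43.5, 225.8]]
top curl 96 [[-49.6, -4.2, 176.0], [-21.3, -1.2, 185.5], [-4.8, 3.4, 221.1]]
top ring 535 [[-128.0, -40.0, 187.1], [-100.9, 1.5, 213.7], [-84.2, 39.9, 224.2]]
```

View pics/s5.png

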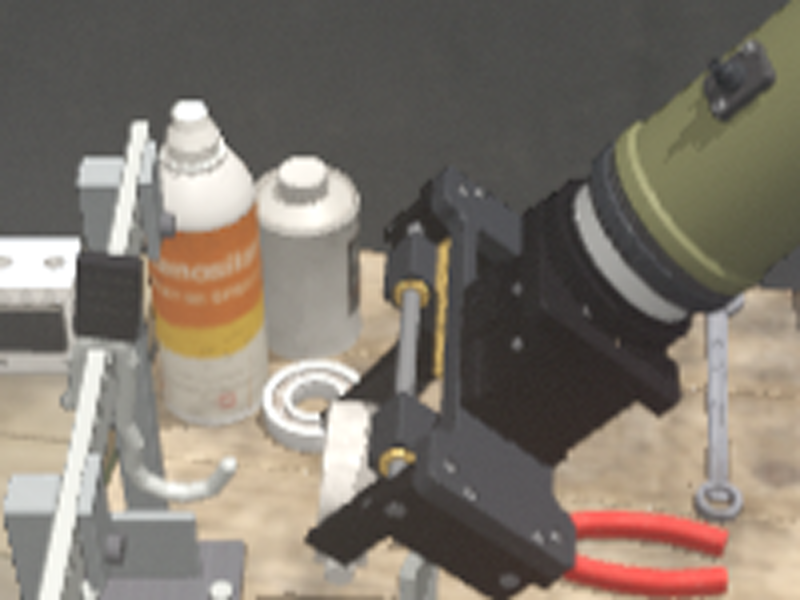

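>>> send_rows:
  targets:
    - {"slide": [0,0,0],"rotation": [1.64,1.04,-2.17],"grip": 0.05}
    - {"slide": [0.011,0,0.01],"rotation": [0,0,0],"grip": 0.05}
    - {"slide": [0.011,0,0.01],"rotation": [0,0,0],"grip": 0.05}
    - {"slide": [0,0,0],"rotation": [0,0,0],"grip": 0.05}
    - {"slide": [0,0,0],"rotation": [0,0,0],"grip": 0.05}

```text
t: 21.4
ee_pos: [0.5528, -0.0679, 0.2327]
eef_rot: [-0.025, 0.931, 0.065, 0.358]
wrist_force: [-0.8, 0.8, -1.3]
finger_gap: 0.0613
finger_force: 25.0
```

Run:
```python
from h import *
s=r.sense(); print(s["t"],s["joint_pos"].round(2),s["wrist_force"])
R=down(98,42)*Ro.from_euler("z",180,degrees=True); Z=R.as_matrix()[:,2]
o=np.array([.6525+.139*.0535,-.0535]); nn=np.array([.9905,.1376]);u=np.array([-.1376,.9905])
q=np.r_[o+nn*-.023+u*.0005,.190]; plan(q-.057*Z,R); C=Rt(); plan(q-.057*C.as_matrix()[:,2],C)
print("ring",rack((s["ee_pos"]+.057*Rt().as_matrix()[:,2])[None]))
```

```text
21.4 [ 0.13 -0.17  0.06  2.26 -0.56  0.4  -0.79] [-0.770698    0.82663564 -1.30995382]
turn deg [ 0.01 -0.06  0.03]  slide mm [34.7  0.2 31.7] tcp [ 0.5528 -0.0679  0.2327]
turn deg [0. 0. 0.]  slide mm [34.6  0.2 31.8] tcp [ 0.5528 -0.0679  0.2327]
ring [[-69.93560858   0.57279487 190.4269798 ]]
```

>>> send_rows:
  targets:
    - {"slide": [0.006,0,0.0055],"rotation": [0,0,0],"grip": 0.05}
    - {"slide": [0.006,0,0.0055],"rotation": [0,0,0],"grip": 0.05}
    - {"slide": [0.006,0,0.0055],"rotation": [0,0,0],"grip": 0.05}
    - {"slide": [0,0,0],"rotation": [0,0,0],"grip": 0.05}

```text
t: 21.8
ee_pos: [0.5782, -0.0643, 0.2331]
eef_rot: [-0.025, 0.931, 0.065, 0.359]
wrist_force: [0.6, 0.7, -0.1]
finger_gap: 0.0614
finger_force: 25.0
```

>>> send_rows:
  targets:
    - {"slide": [0.0055,0,0.005],"rotation": [0,0,0],"grip": 0.05}
    - {"slide": [0.0055,0,0.005],"rotation": [0,0,0],"grip": 0.05}
    - {"slide": [0.0055,0,0.005],"rotation": [0,0,0],"grip": 0.05}
    - {"slide": [0,0,0],"rotation": [0,0,0],"grip": 0.05}
    - {"slide": [0,0,0],"rotation": [0,0,0],"grip": 0.05}

```text
t: 22.3
ee_pos: [0.5993, -0.0614, 0.2326]
eef_rot: [-0.025, 0.931, 0.065, 0.358]
wrist_force: [-0.6, 0.7, -0.6]
finger_gap: 0.0614
finger_force: 25.0
```

Run:
```python
from h import *
s=r.sense(); print(s["t"],s["joint_pos"].round(2),s["wrist_force"])
print("ring",rack((s["ee_pos"]+.057*Rt().as_matrix()[:,2])[None]))
p,d,i=cap("side"); cv2.imwrite("pics/s6.png",cv2.resize(p[170:320,180:380,::-1],None,fx=4,fy=4,interpolation=cv2.INTER_CUBIC))
Q=rack(cloud(d,i).reshape(-1,3)); k=Q[(abs(Q[:,1])<10)&(abs(Q[:,0]+8)<20)&(Q[:,2]>275)&(Q[:,2]<325)]
for z in (285,295,305): m=k[abs(k[:,2]-z)<4]; print(z,m.min(0),m.max(0)) if len(m) else None
print(R:=Rt().as_matrix().round(3))
```

```text
22.3 [ 0.11 -0.07  0.04  2.17 -0.55  0.37 -0.83] [-0.56036766  0.70533294 -0.61940155]
ring [[-22.91450375   0.57749524 190.2957848 ]]
285 [-17.74614896   1.91470558 281.05042502] [  8.29547247   6.63099155 288.91972   ]
295 [-2.00036381e+01  1.14165600e-01  2.91076323e+02] [  5.16795937   6.88130786 298.77956941]
305 [-21.17108335  -5.21465983 301.08716241] [  4.24263687   6.94981244 308.90795384]
[[ 0.735  0.139  0.664]
 [ 0.104 -0.99   0.093]
 [ 0.67   0.    -0.742]]
```

View pics/s6.png

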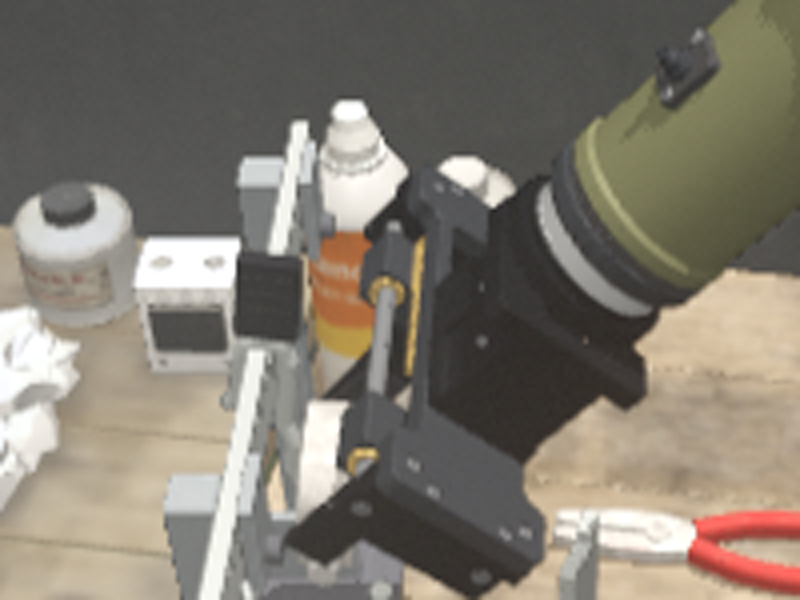

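The hook is unmoved (grip at (270,297)) and the ring (325,450) is over the curl. Now lower it.

>>> send_rows:
  targets:
    - {"slide": [-0.0054,0,0.0059],"rotation": [0,0,0],"grip": 0.05}
    - {"slide": [-0.0054,0,0.0059],"rotation": [0,0,0],"grip": 0.05}
    - {"slide": [-0.0054,0,0.0059],"rotation": [0,0,0],"grip": 0.05}
    - {"slide": [0,0,0],"rotation": [0,0,0],"grip": 0.05}
    - {"slide": [0,0,0],"rotation": [0,0,0],"grip": 0.05}

```text
t: 22.85
ee_pos: [0.5988, -0.0616, 0.2084]
eef_rot: [-0.025, 0.931, 0.065, 0.358]
wrist_force: [0.1, -0.7, -0.6]
finger_gap: 0.0614
finger_force: 25.0
```

>>> send_rows:
  targets:
    - {"slide": [-0.002,0,0.0022],"rotation": [0,0,0],"grip": 0.05}
    - {"slide": [0,0,0],"rotation": [0,0,0],"grip": 0.05}
    - {"slide": [0,0,0],"rotation": [0,0,0],"grip": 0.05}

```text
t: 23.15
ee_pos: [0.5992, -0.0616, 0.206]
eef_rot: [-0.025, 0.931, 0.065, 0.359]
wrist_force: [-0.1, -0.1, -1.5]
finger_gap: 0.0613
finger_force: 25.0
```

>>> send_rows:
  targets:
    - {"slide": [-0.0013,0,0.0015],"rotation": [0,0,0],"grip": 0.05}
    - {"slide": [0,0,0],"rotation": [0,0,0],"grip": 0.05}
    - {"slide": [0,0,0],"rotation": [0,0,0],"grip": 0.05}

```text
t: 23.45
ee_pos: [0.5991, -0.0615, 0.2038]
eef_rot: [-0.025, 0.931, 0.065, 0.358]
wrist_force: [-0.2, -0.4, -0.9]
finger_gap: 0.0616
finger_force: 25.0
```

>>> send_rows:
  targets:
    - {"slide": [-0.0013,0,0.0015],"rotation": [0,0,0],"grip": 0.05}
    - {"slide": [0,0,0],"rotation": [0,0,0],"grip": 0.05}
    - {"slide": [0,0,0],"rotation": [0,0,0],"grip": 0.05}

```text
t: 23.75
ee_pos: [0.5991, -0.0615, 0.2017]
eef_rot: [-0.025, 0.931, 0.065, 0.358]
wrist_force: [-0.6, 0.2, -1.4]
finger_gap: 0.0613
finger_force: 25.0
```

>>> send_rows:
  targets:
    - {"slide": [-0.001,0,0.0011],"rotation": [0,0,0],"grip": 0.05}
    - {"slide": [0,0,0],"rotation": [0,0,0],"grip": 0.05}
    - {"slide": [0,0,0],"rotation": [0,0,0],"grip": 0.05}

```text
t: 24.05
ee_pos: [0.5992, -0.0615, 0.2004]
eef_rot: [-0.025, 0.931, 0.065, 0.358]
wrist_force: [-0.1, 0.7, -0.9]
finger_gap: 0.0614
finger_force: 25.0
```

>>> send_rows:
  targets:
    - {"slide": [-0.001,0,0.0011],"rotation": [0,0,0],"grip": 0.05}
    - {"slide": [0,0,0],"rotation": [0,0,0],"grip": 0.05}
    - {"slide": [0,0,0],"rotation": [0,0,0],"grip": 0.05}

```text
t: 24.35
ee_pos: [0.5994, -0.0616, 0.1991]
eef_rot: [-0.025, 0.931, 0.065, 0.359]
wrist_force: [0.0, -0.2, -1.1]
finger_gap: 0.0614
finger_force: 25.0
```

>>> send_rows:
  targets:
    - {"slide": [-0.0007,0,0.0008],"rotation": [0,0,0],"grip": 0.05}
    - {"slide": [0,0,0],"rotation": [0,0,0],"grip": 0.05}
    - {"slide": [0,0,0],"rotation": [0,0,0],"grip": 0.05}

```text
t: 24.65
ee_pos: [0.5996, -0.0616, 0.1984]
eef_rot: [-0.025, 0.931, 0.065, 0.359]
wrist_force: [0.9, 0.5, 1.4]
finger_gap: 0.0615
finger_force: 25.0
```

>>> send_rows:
  targets:
    - {"slide": [-0.0007,0,0.0008],"rotation": [0,0,0],"grip": 0.05}
    - {"slide": [0,0,0],"rotation": [0,0,0],"grip": 0.05}
    - {"slide": [0,0,0],"rotation": [0,0,0],"grip": 0.05}

```text
t: 24.95
ee_pos: [0.5998, -0.0616, 0.1976]
eef_rot: [-0.025, 0.931, 0.065, 0.359]
wrist_force: [1.6, 0.9, 3.3]
finger_gap: 0.0612
finger_force: 25.0
```

Run:
```python
from h import *
s=r.sense(); print(s["t"],s["wrist_force"],"ring",rack((s["ee_pos"]+.057*Rt().as_matrix()[:,2])[None]))
for c in ("side","top"):
    p,d,i=cap(c)
    Q=rack(cloud(d,i).reshape(-1,3))
    for z in (280,290,300,308):
        m=Q[(abs(Q[:,1])<10)&(abs(Q[:,0]+8)<20)&(abs(Q[:,2]-z)<4)]; print(c,z,len(m),m.min(0).round(1),m.max(0).round(1)) if len(m) else None
    k=Q[(abs(Q[:,1])<5)&(Q[:,0]>-48)&(Q[:,0]<-10)&(Q[:,2]>165)&(Q[:,2]<215)]; print(c,"curl/ring top",len(k),np.percentile(k,[2,50,98],0).round(1).tolist() if len(k) else 0)
```

```text
24.95 [1.62884768 0.91938293 3.30602154] ring [[-22.37681656   0.21012085 155.42395755]]
side 280 57 [-17.3   1.9 276.1] [  7.5   6.8 283.9]
side 290 65 [-19.4   1.3 286.2] [  5.9   7.3 293.9]
side 300 65 [-20.6   2.3 296.1] [  4.7   6.2 303.9]
side 308 94 [-21.1  -3.6 304.1] [  3.9   7.  311.9]
side curl/ring top 60 [[-28.2, -4.0, 182.0], [-17.9, 1.8, 185.4], [-10.2, 4.6, 213.0]]
top 280 6 [-15.9  -4.7 277.9] [  4.6  -3.1 283.7]
top 290 7 [-17.8  -5.  286.4] [  5.7  -2.5 289.1]
top 300 11 [-20.7  -5.2 296.4] [  4.9   0.7 303.9]
top 308 63 [-20.8  -5.  304. ] [  4.1   3.3 311.9]
top curl/ring top 63 [[-46.8, -4.7, 182.5], [-23.4, -0.2, 186.1], [-10.7, 4.4, 195.1]]
```

>>> send_rows:
  targets:
    - {"slide": [0.0004,0,-0.0004],"rotation": [0,0,0],"grip": 0.05}
    - {"slide": [0,0,0],"rotation": [0,0,0],"grip": 0.064}
    - {"slide": [0,0,0],"rotation": [0,0,0],"grip": 0.067}
    - {"slide": [0,0,0],"rotation": [0,0,0],"grip": 0.07}
    - {"slide": [0,0,0],"rotation": [0,0,0],"grip": 0.075}
    - {"slide": [0,0,0],"rotation": [0,0,0],"grip": 0.087}
    - {"slide": [0,0,0],"rotation": [0,0,0],"grip": 0.087}
    - {"slide": [0,0,0],"rotation": [0,0,0],"grip": 0.087}
    - {"slide": [0,0,0],"rotation": [0,0,0],"grip": 0.087}

```text
t: 25.95
ee_pos: [0.5992, -0.0615, 0.1973]
eef_rot: [-0.025, 0.931, 0.065, 0.358]
wrist_force: [0.0, -0.2, 0.6]
finger_gap: 0.0863
finger_force: 0.0
```

>>> send_rows:
  targets:
    - {"slide": [0,0,-0.01],"rotation": [0,0,0],"grip": 0.087}
    - {"slide": [0,0,-0.02],"rotation": [0,0,0],"grip": 0.087}
    - {"slide": [0,0,-0.02],"rotation": [0,0,0],"grip": 0.087}
    - {"slide": [0,0,-0.025],"rotation": [0,0,0],"grip": 0.087}
    - {"slide": [0,0,-0.025],"rotation": [0,0,0],"grip": 0.087}
    - {"slide": [0,0,0],"rotation": [0,0,0],"grip": 0.087}
    - {"slide": [0,0,0],"rotation": [0,0,0],"grip": 0.087}
    - {"slide": [0,0,0],"rotation": [0,0,0],"grip": 0.087}
    - {"slide": [0,0,0],"rotation": [0,0,0],"grip": 0.087}
    - {"slide": [0,0,0],"rotation": [0,0,0],"grip": 0.087}
    - {"slide": [0,0,0],"rotation": [0,0,0],"grip": 0.087}
    - {"slide": [0,0,0],"rotation": [0,0,0],"grip": 0.087}
    - {"slide": [0,0,0],"rotation": [0,0,0],"grip": 0.087}
    - {"slide": [0,0,0],"rotation": [0,0,0],"grip": 0.087}
    - {"slide": [0,0,0],"rotation": [0,0,0],"grip": 0.087}
    - {"slide": [0,0,0],"rotation": [0,0,0],"grip": 0.087}
    - {"slide": [0,0,0],"rotation": [0,0,0],"grip": 0.087}

```text
t: 27.65
ee_pos: [0.5328, -0.0708, 0.2716]
eef_rot: [-0.025, 0.931, 0.065, 0.358]
wrist_force: [-0.3, -0.3, 0.1]
finger_gap: 0.087
finger_force: 0.0
```

Run:
```python
from h import *
s=r.sense(); print(s["t"],s["ee_pos"],s["wrist_force"])
for c in ("side","top"):
  for rep in range(2):
    p,d,i=cap(c); Q=rack(cloud(d,i).reshape(-1,3))
    for nm,a in (("grip280",(-30,15,10,276,284)),("grip305",(-30,15,10,301,310)),("ring",(-60,-8,45,105,192))):
        m=Q[(Q[:,0]>a[0])&(Q[:,0]<a[1])&(abs(Q[:,1])<a[2])&(Q[:,2]>a[3])&(Q[:,2]<a[4])]; print(c,nm,len(m),np.percentile(m,[1,50,99],0).round(1).tolist()) if len(m) else None
  if c=="side": cv2.imwrite("pics/s7.png",cv2.resize(p[170:320,200:400,::-1],None,fx=4,fy=4,interpolation=cv2.INTER_CUBIC))
```

```text
27.65 [ 0.53283294 -0.07081859  0.27157539] [-0.3432976  -0.27880642  0.09456654]
side grip280 62 [[-17.2, 2.7, 276.2], [-4.5, 4.6, 280.1], [8.0, 6.0, 283.7]]
side grip305 94 [[-21.2, -1.1, 301.0], [-10.1, 4.0, 306.1], [4.4, 6.6, 309.8]]
side ring 652 [[-45.1, -23.4, 108.0], [-24.2, 16.7, 175.1], [-9.4, 32.2, 190.5]]
side grip280 63 [[-17.0, 2.5, 276.1], [-5.8, 4.6, 280.0], [8.9, 6.6, 283.6]]
side grip305 99 [[-21.3, -2.7, 301.3], [-10.1, 4.0, 306.9], [4.1, 6.6, 309.7]]
side ring 648 [[-44.1, -22.3, 108.4], [-24.2, 17.1, 175.2], [-9.2, 32.1, 190.2]]
top grip280 6 [[-15.9, -4.6, 278.1], [-8.1, -4.4, 279.8], [4.1, -3.3, 283.4]]
top grip305 43 [[-20.9, -4.9, 301.7], [-12.4, -2.0, 308.3], [3.4, 3.1, 309.9]]
top ring 400 [[-38.6, -31.6, 127.2], [-24.6, -3.1, 181.1], [-9.9, 28.3, 189.3]]
top grip280 4 [[-16.3, -4.6, 276.5], [-3.6, -4.1, 280.4], [4.9, -3.5, 281.4]]
top grip305 37 [[-20.6, -4.7, 302.5], [-13.5, -1.4, 308.2], [1.2, 3.1, 309.9]]
top ring 400 [[-38.5, -31.5, 126.8], [-24.6, -3.3, 181.0], [-9.6, 28.3, 189.0]]
```

View pics/s7.png

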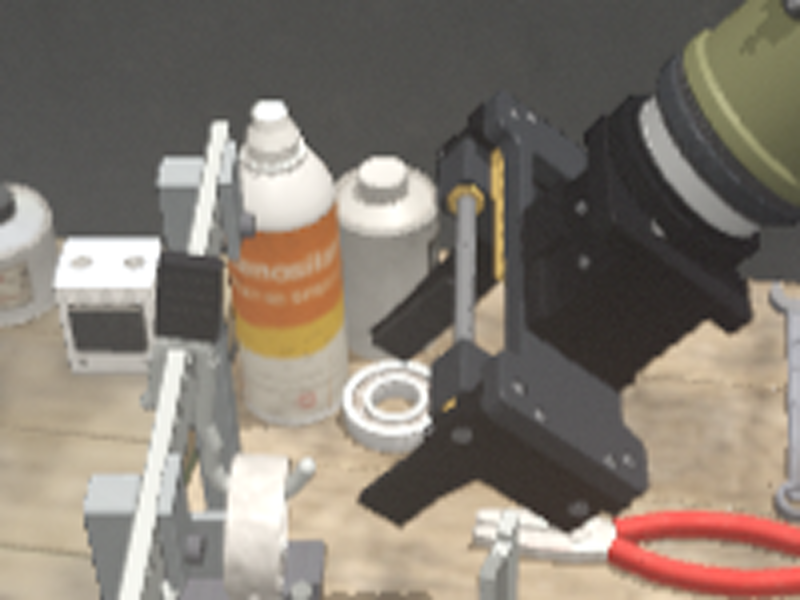

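The clamp hangs on the curl at (258,520), with the tip showing at (303,470). The hook is still in the notch, everything is still, and the gripper is clear, so I'm handing in.

```bash
python3 -c "
from station import r
print(r.finish_job())"
```

```text
the job is handed in; nothing more can be done
None
```

The S-hook is seated in the bar's notch, the pipe clamp hangs still on its lower curl with the ears down, and the job was handed in at about 28 s; no verdict came back.

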